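# Stow the utensils and hook the locker lid shut for the drive

### The job

Pack the galley's small gear into the plywood locker for the drive: pull every utensil out of the upright caddy and lay it down inside, and tip the bottle stoppers off the draining tray over its open edge into the locker, then set the empty tray back flat on the counter. Shut the locker: with the thumb latch swung clear, hook one long edge of the loose lid under the aluminium lip at the locker's rear, rotate the lid down until it lies flat in its rebate, and turn the latch so that its tongue points straight in across the lid; leave everything else where it stands.

Things in the scene. Friction and masses are not known exactly. Their poses are not given: they have to be found in the camera images.
- locker: Open-topped plywood locker fixed to the counter, 204 (x) by 270 mm (y), 107 mm high. Origin: on the counter under the middle of its opening; z up; -x is the rear, towards the robot. Well: x -75 to 75, y -115 to 115, floor at z = 6 mm. Round it a ledge at z = 88 mm, where the lid lies in a rebate, x -85 to 85, y -125 to 125 mm. Front rim (x 85 to 109 mm) and side rims: top z = 97 mm.
- lip_edge (a point): Middle of the lower free edge of the aluminium lip fixed along the locker's rear (locker x = -67 mm, z = 103 mm). The lip is 4 mm thick and covers x = -95 to -67 mm over the whole width; its underside is 15 mm above the ledge, and under it the rebate runs back to x = -85 mm. From the lip's edge to the front rim is 152 mm, so the 161 mm lid cannot drop straight in.
- lid: Loose plywood lid, 161 mm (x) by 240 mm (y) by 9 mm, about 0.28 kg, lying handle up. On its middle a solid rail handle, 14 mm thick (x), 100 mm long (y), z 9 to 39 mm. Origin: centre of its underside; z up through the handle. Symmetric: either 240 mm edge may go under the lip. Seated, its origin is at locker x 0 (4.5 mm play either way), y 0 (5 mm play), z 88 mm, its top level with the rims.
- lid_edge_a (a point): Middle of the lid's 240 mm edge at its -x side, at half thickness (lid x = -80.5 mm).
- lid_edge_b (a point): Middle of the lid's other 240 mm edge (lid x = +80.5 mm).
- latch (a joint): Steel thumb-turn latch on the locker's front rim, on an upright pivot. 0 to 1.62 rad; stays where left (0.04 N m). 0: its tongue points to the locker's -x, across the opening (closed, 2.5 mm above a seated lid). Opens anticlockwise seen from above: at 1.57 the tongue points to the locker's -y along the rim; clear of the lid from 1.45 up.
- latch_grip (a point): Middle of the latch's grip wing, on the pivot axis (locker x = 97 mm, y = 0, z = 116.5 mm). The wing is 10 mm thick, 34 mm long along the tongue, 18 mm high. The tongue under it is 14 mm wide, 8 mm high and reaches 35 mm from the pivot.
- caddy: Aluminium utensil caddy fixed to the counter, 58 mm (x) by 220 mm (y), 90 mm high, floor 6 mm, walls 4 mm. Four cells 50 by 50 mm in a row along its y, centres at y = -81, -27, 27, 81 mm. Each cell holds one utensil or is empty. Origin: centre of its underside.
- whisk: Stainless balloon whisk, 110 g: wire head 38 mm across, 88 mm long; round handle 20 mm in diameter from 83 to 185 mm. Origin: middle of the head's tip; z runs from there along the handle to its end at 185 mm. Starts head down, handle up in a caddy cell, upright or leaning. None if absent.
- wooden_spoon: Wooden spoon, 50 g: round flat bowl 40 mm wide (y), 13 mm thick (x); round handle 13.6 mm in diameter. Origin: middle of the head's tip; z runs from there along the handle to its end at 185 mm. Starts head down, handle up in a caddy cell, upright or leaning. None if absent.
- turner: Black nylon slotted turner, 70 g: blade 42 mm wide (y), 70 mm long, 9 mm thick (x); handle 12 mm (x) by 18 mm (y). Origin: middle of the head's tip; z runs from there along the handle to its end at 185 mm. Starts head down, handle up in a caddy cell, upright or leaning. None if absent.
- serving_spoon: Steel serving spoon with black grip, 100 g: oval bowl 37 mm wide (y), 63 mm long, 12 mm thick (x); grip 12 mm (x) by 17 mm (y) from 100 mm up to the end. Origin: middle of the head's tip; z runs from there along the handle to its end at 185 mm. Starts head down, handle up in a caddy cell, upright or leaning. None if absent.
- stopper1: Bottle stopper, 25 g, 38 mm long: cork body 25 mm in diameter and a wooden head 28 mm in diameter, lying in the tray. Origin: on its axis, at mid-length; its axis is its x. Stoppers are alike. None if absent.
- stopper2: Bottle stopper, 25 g, 38 mm long: cork body 25 mm in diameter and a wooden head 28 mm in diameter, lying in the tray. Origin: on its axis, at mid-length; its axis is its x. Stoppers are alike. None if absent.
- stopper3: Bottle stopper, 25 g, 38 mm long: cork body 25 mm in diameter and a wooden head 28 mm in diameter, lying in the tray. Origin: on its axis, at mid-length; its axis is its x. Stoppers are alike. None if absent.
- stopper4: Bottle stopper, 25 g, 38 mm long: cork body 25 mm in diameter and a wooden head 28 mm in diameter, lying in the tray. Origin: on its axis, at mid-length; its axis is its x. Stoppers are alike. None if absent.
- tray: Loose steel draining tray, 280 g, lying level on the counter: floor 140 mm (x) by 110 mm (y), 4 mm thick; lips 26 mm high, 4 mm thick along -x, +y and -y; open along its +x edge (x = +70 mm). Origin: centre of the floor's underside; z up. Two to four bottle stoppers lie loose in it.
- tray_grip (a point): Middle of the tray's wooden grip, a bar 14 mm thick (tray x), 80 mm long (tray y), 24 mm high (z 18 to 42 mm), standing 33 mm clear behind the back lip (tray x = -110 mm, z = 30 mm).
- measuring_cup: Blue plastic measuring cup with a handle, 84 mm across, 85 mm high. Not part of the job; stays where it stands. Origin: centre of its underside.
- pot_stand: Slatted bamboo pot stand, 160 by 150 mm, 18 mm high. Not part of the job; stays where it stands. Origin: centre of its underside.
- tin_mug: Steel mug with a handle, 80 mm across, 75 mm high. Not part of the job; stays where it stands. Origin: centre of its underside.
- spice_jar: Amber glass spice jar, 52 mm across, 90 mm high. Not part of the job; stays where it stands. Origin: centre of its underside.
- food_tin: Food tin, 74 mm across, 100 mm high. Not part of the job; stays where it stands. Origin: centre of its underside.
- bowl: White bowl, 120 mm across, 50 mm high. Not part of the job; stays where it stands. Origin: centre of its underside.

How it is judged (in metres and radians):
On the way, in this order (a step that is already met when the one before it is completed fails the run):
1. the tray is tipped over the locker (angle between tray's own z axis and vertical above 0.25 rad and horizontal distance between tray and locker below 0.2 m and height (world z) of tray above 0.09 m), for 0.1 s.
2. one long edge of the lid is under the rear lip while the opposite edge is still raised (((x of lid_edge_a in the frame of locker below -0.069 m and z of lid_edge_a in the frame of locker between 0.086 and 0.103 m and z of lid_edge_b in the frame of locker above 0.0975 m and y of lid in the frame of locker between -0.02 and 0.02 m) or (x of lid_edge_b in the frame of locker below -0.069 m and z of lid_edge_b in the frame of locker between 0.086 and 0.103 m and z of lid_edge_a in the frame of locker above 0.0975 m and y of lid in the frame of locker between -0.02 and 0.02 m))), for 0.1 s.
3. the lid lies flat in its rebate (x of lid in the frame of locker between -0.007 and 0.007 m and y of lid in the frame of locker between -0.008 and 0.008 m and z of lid in the frame of locker between 0.085 and 0.091 m and angle between lid's own z axis and vertical below 0.04 rad and angle between the x axis of lid and the x axis of locker, either way round below 0.08 rad), for 0.2 s.
At the end, for the whole second after the job is handed in: Utensils and stoppers present are in the locker below its 88 mm ledge; lid flat in its rebate (centre within 7 mm in x, 8 in y, 3 in height; tilt under 0.04, turn under 0.08 rad); latch within 0.25 rad of closed; tray on the counter, within 8 mm and 0.06 rad of level; all at rest (all of step 3 and x of whisk in the frame of locker between -0.085 and 0.085 m and y of whisk in the frame of locker between -0.125 and 0.125 m and z of whisk in the frame of locker between 0 and 0.088 m and x of wooden_spoon in the frame of locker between -0.085 and 0.085 m and y of wooden_spoon in the frame of locker between -0.125 and 0.125 m and z of wooden_spoon in the frame of locker between 0 and 0.088 m and x of turner in the frame of locker between -0.085 and 0.085 m and y of turner in the frame of locker between -0.125 and 0.125 m and z of turner in the frame of locker between 0 and 0.088 m and x of serving_spoon in the frame of locker between -0.085 and 0.085 m and y of serving_spoon in the frame of locker between -0.125 and 0.125 m and z of serving_spoon in the frame of locker between 0 and 0.088 m and x of stopper1 in the frame of locker between -0.085 and 0.085 m and y of stopper1 in the frame of locker between -0.125 and 0.125 m and z of stopper1 in the frame of locker between 0 and 0.088 m and x of stopper2 in the frame of locker between -0.085 and 0.085 m and y of stopper2 in the frame of locker between -0.125 and 0.125 m and z of stopper2 in the frame of locker between 0 and 0.088 m and x of stopper3 in the frame of locker between -0.085 and 0.085 m and y of stopper3 in the frame of locker between -0.125 and 0.125 m and z of stopper3 in the frame of locker between 0 and 0.088 m and x of stopper4 in the frame of locker between -0.085 and 0.085 m and y of stopper4 in the frame of locker between -0.125 and 0.125 m and z of stopper4 in the frame of locker between 0 and 0.088 m and linear speed of each of whisk, wooden_spoon, turner, serving_spoon, stopper1, stopper2, stopper3, stopper4, lid, tray below 0.03 m/s and height (world z) of tray below 0.008 m and angle between tray's own z axis and vertical below 0.06 rad and value of joint latch below 0.25 rad); the robot touches nothing.
It fails at once if one of the other things on the counter (cup, pot stand, mug, jar, tin, bowl) is shifted more than 40 mm (distance of any of measuring_cup, pot_stand, tin_mug, spice_jar, food_tin, bowl from where it was at the start of the episode above 0.04 m).
Of stopper1, stopper2, stopper3, stopper4 only 2 to 4 are there at a start; the rules pass over those that are not, and their reading is None.
Of whisk, wooden_spoon, turner, serving_spoon only 2 to 4 are there at a start; the rules pass over those that are not, and their reading is None.
At some moment in a run one of lid may be knocked a few centimetres aside while the robot is not near it.
Once in a run the grip may slacken for a moment while it holds something.
It also fails if it takes over 210 s, if anything falls off the work surface, if the arm or the gripper's body presses on something with over 40 N, if the wrist force passes 120 N, or if a joint passes its speed limit or range.

### The arm

A 6-joint arm with a two-finger parallel gripper is mounted at the origin on the work surface. World frame = base frame: x ahead of the robot, y to its left, z up, the work surface at z = 0. Lengths are in m, angles in degrees, forces in N, time in s.
With the tool pointing down it reaches from about 0.35 to 0.875 m from the base axis. Payload 4.2 kg.
Tool frame: the origin (TCP) lies on the front face of the gripper's body, between the roots of the fingers; the fingertips stand 70 mm ahead of it and the grasp point (between the pads) lies 51 mm ahead of it; z points along the fingers, y is the line along which they close (so a half turn about z gives the same grasp; the last joint's range is limited). The gripper opens to 87 mm and grips with 3 to 60 N. Pads are 19 mm wide; open, the fingers measure 117 mm over their backs; the gripper's body (75 mm by 190 mm) begins 51 mm behind the grasp point.
Start: joints at [90.504, 22.042, 0.453, 0, -68.411, -14.817], TCP at [0.154, 0.606, 0.292] pointing down, gripper open.
Joint ranges: [-179.83, 179.83], [-69.29, 118.12], [-61.27, 80.66], [-181.25, 117.63], [-171.15, -9.14], [-177.46, 177.46]. Speed limits (degrees/s): [159.86, 159.86, 180, 180, 180, 180].

### API

Orientations are given as a 3x3 rotation matrix whose columns are the frame's x, y, z axes.
In Python, from station import r gives the robot as it stands.
- The arm moves only by the shell command python3 -m pendant 'ROWS' [OPENING]. ROWS is JSON, a list of rows, each a list of 2 entries, a list of its own where there are three numbers: the shift along the tool's x, y, z in mm, then the turn, a rotation vector about the tool's x, y, z in rad. A call has 1 to 10 rows; each row is the pose to reach, as a shift and turn from the pose commanded when the call began, along the tool's axes at that moment; what a row does not reach only later rows make up. A row lasts 1/10 s, in which the tool goes at most 50 mm and 8.59 degrees, less where a joint would pass 70% of its speed; a pose out of reach is approached as far as the arm can. A call with a gripper value outside its range is refused whole. OPENING is the opening, from 0 (shut) to 1 (fully open), set as the call begins (- or left out, the last holds). The fingers move at their own pace and stop on an object; the grip force is fixed at half the most. Time passes only in rows, so rows that repeat a pose let the fingers close. It gives the time, the measured TCP pose, the force, the opening and the grip force at its end, in the units of the state.
- r.sense(): the state, without advancing time (a new reading comes with each control period).
- r.capture(name): name is "scene" or "top"; returns a dict with "frame" (420x560x3 uint8, red, green, blue), "vertical_fov" (degrees; the focal length in pixels is half the picture's height over the tangent of half this angle, whatever the lens; pixels are square), "cx", "cy" (the principal point, pixels), "distortion" ([k1, k2, p1, p2, k3] as OpenCV has them; the pictures are not rectified), "rvec" (rotation vector, rad) and "tvec" (3), from world to camera coordinates, as OpenCV has them. Camera axes: x right, y down, z forward; pixel columns grow to the right and rows downward; lengths in m; the calibration is good to about 2 mm. A picture is of the moment at which its call begins. There is no depth.
- r.finish_job(): hands the job in; it is judged then, once.
The state is a dict: "time_s": time; "joints": joint angles; "joint_velocities": joint speeds; "effort": joint torques, N m; "tcp_pos": TCP position; "ee_rot": TCP orientation; "wrist_force": force on the tool from outside, world axes, zero at the start; "moment": the same for the moment, N m; "gripper_width": opening from 0.0 (shut) to 1.0 (fully open); "gripper_force": force on a finger pad.
Only numpy, scipy, OpenCV 4.12 (cv2) and the standard library are available. Lean on these libraries where they do the work, as an engineer would, in place of code of your own. Each camera call takes 0.05 s, during which the arm holds its last target. There are 200 camera calls.

## Working session

There is one attempt and no reset: what is moved stays moved. The work goes in short steps, Python scripts to look and compute and a shell command to move; the robot and the scene stay as the last step left them, time stands still between calls to the robot, and variables do not carry over. Pictures are saved under pics/ and viewed, at most 16 in all, crops included, and the job is handed in when it is done.

```bash
ls; mkdir -p pics; python3 - <<'E'
from station import r
import cv2, json
s=r.sense(); print(s)
for n in("scene","top"):
    c=r.capture(n); cv2.imwrite(f"pics/{n}0.png",cv2.resize(c["frame"][:,:,::-1],(800,600),interpolation=cv2.INTER_CUBIC))
    print(n,{k:v for k,v in c.items() if k!="frame"})
E
```

```text
pics
{'time_s': 0.0, 'joints': array([ 9.05038002e+01,  2.20910432e+01,  3.77250859e-01, -2.86856747e-02,
       -6.84091819e+01, -1.48162691e+01]), 'joint_velocities': array([-0.04135259,  0.09984624, -0.01586204,  0.07225641,  0.00424129,
       -0.12133142]), 'effort': array([-1.19795590e-03, -3.90671897e+01,  1.87406391e+01,  4.21981663e+00,
        1.09683097e-02, -1.95980929e-04]), 'tcp_pos': array([0.15437463, 0.60516086, 0.29113996]), 'ee_rot': array([[ 9.68916294e-01, -2.47388391e-01, -4.46641145e-04],
       [-2.47388774e-01, -9.68913913e-01, -2.15027183e-03],
       [ 9.91954670e-05,  2.19392741e-03, -9.99997588e-01]]), 'wrist_force': array([ 0.39019213, -0.14410379, -0.58744983]), 'moment': array([-0.03645109,  0.02625046, -0.08415915]), 'gripper_force': 0.0, 'gripper_width': 0.9992226016496076}
scene {'vertical_fov': 54.69378037611766, 'cx': 284.72988868275735, 'cy': 212.48874425367148, 'distortion': array([-0.07024551,  0.        ,  0.        ,  0.        ,  0.        ]), 'rvec': array([ 2.15478738,  0.6002186 , -0.32647959]), 'tvec': array([-0.45581249, -0.12887424,  1.62730177])}
top {'vertical_fov': 44.83441950490983, 'cx': 285.61298425336355, 'cy': 208.40461952588458, 'distortion': array([0.00988335, 0.        , 0.        , 0.        , 0.        ]), 'rvec': array([ 2.18225109, -2.13731236,  0.13933421]), 'tvec': array([-0.06541705,  0.56251795,  1.83237793])}
```

View pics/scene0.png

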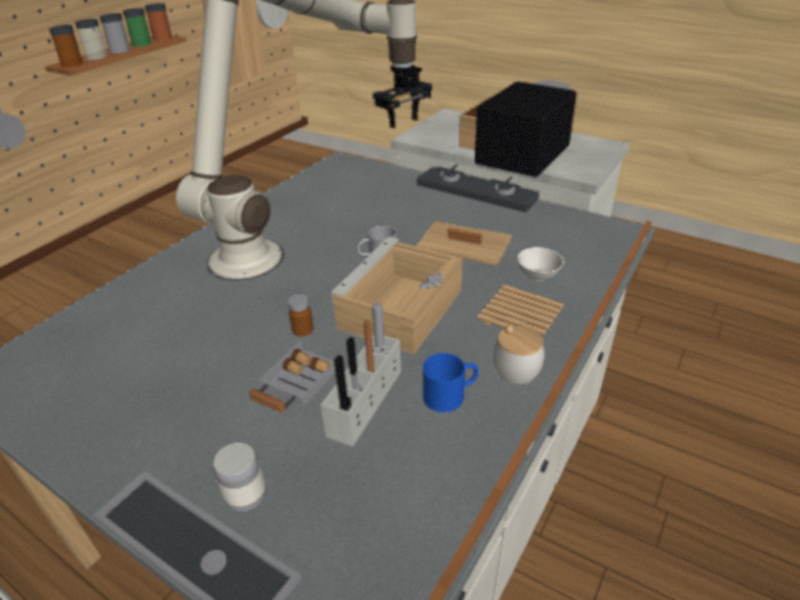

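View pics/top0.png

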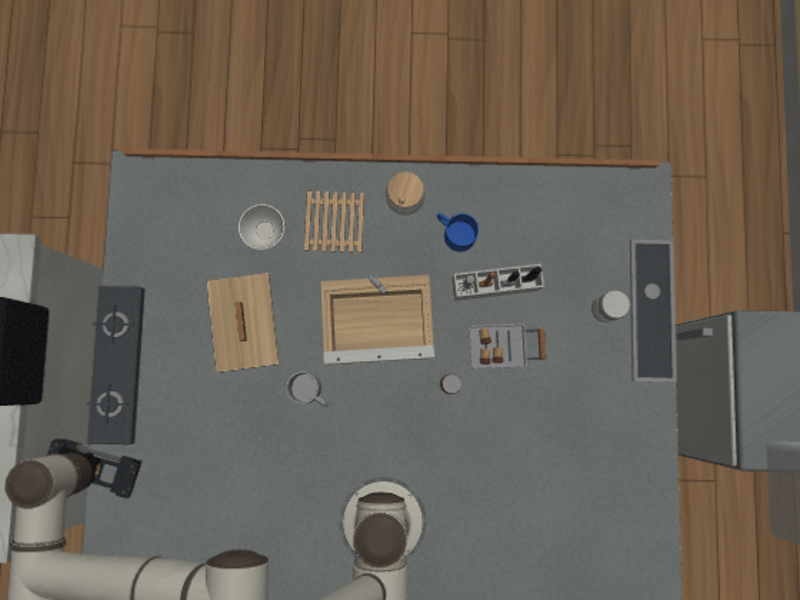

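The overview shows the locker at (378,320), lid at (243,322), caddy with 4 utensils at (498,281), tray with 3 stoppers at (510,346) and latch at (378,285). I'll zoom in for corners.

```bash
cat > h.py <<'E'
from station import r
import numpy as np, cv2
from scipy.spatial.transform import Rotation as R
def cam(n):
    c=r.capture(n); H,W=c["frame"].shape[:2]; f=H/2/np.tan(np.radians(c["vertical_fov"]/2))
    c["K"]=np.array([[f,0,c["cx"]],[0,f,c["cy"]],[0,0,1]]); return c
def proj(c,P): return cv2.projectPoints(np.atleast_2d(np.array(P,float)),c["rvec"],c["tvec"],c["K"],c["distortion"])[0][:,0]
def unproj(c,px,z):
    u=cv2.undistortPoints(np.array(px,float).reshape(-1,1,2),c["K"],c["distortion"])[:,0]
    M=cv2.Rodrigues(c["rvec"])[0]; o=-M.T@c["tvec"]; d=np.c_[u,np.ones(len(u))]@M
    return o+d*((np.broadcast_to(z,len(u))-o[2])/d[:,2])[:,None]
def crop(c,x0,y0,w,h,s):
    return cv2.resize(c["frame"][y0:y0+h,x0:x0+w,::-1],None,fx=s,fy=s,interpolation=cv2.INTER_CUBIC)
def go(p,Rt,quiet=False):
    """print shift/turn in tool axes from measured pose to (p,Rt)"""
    s=r.sense(); E=s["ee_rot"]; d=E.T@(np.array(p)-s["tcp_pos"])*1000; w=R.from_matrix(E.T@Rt).as_rotvec()
    print("shift",d.round(1),"turn",w.round(3)); return d,w
def down(yaw):  # tool down, closing axis (y) along world dir at yaw deg
    a=np.radians(yaw); y=np.array([np.cos(a),np.sin(a),0]); z=np.array([0,0,-1.]); return np.c_[np.cross(y,z),y,z]
E
python3 - <<'E'
from h import *
c=cam("top"); cv2.imwrite("pics/t1.png",crop(c,140,180,250,95,3.2))
a=crop(c,310,180,80,85,7); cv2.imwrite("pics/t2.png",np.hstack([a[:595],]))
s=cam("scene"); cv2.imwrite("pics/s1.png",crop(s,165,140,200,170,3.5))
E
```

```text
(no output)
```

View pics/t1.png

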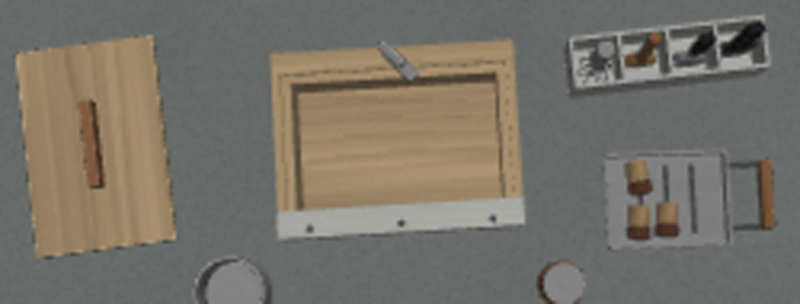

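View pics/t2.png

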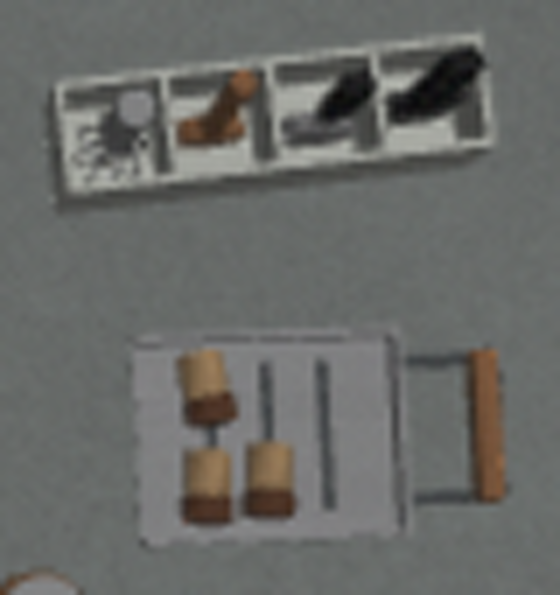

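View pics/s1.png

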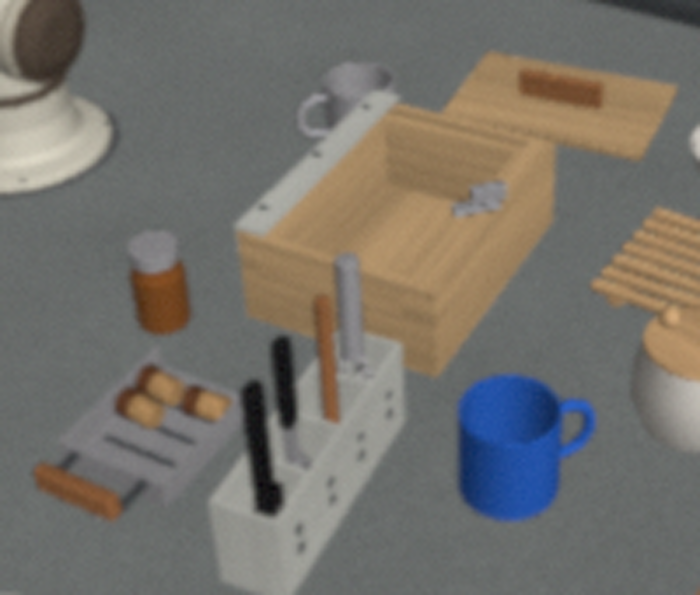

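Views show: t1 — locker, lid and latch (tongue roughly 45° open). t2 — caddy corners (55,82),(485,35),(493,148),(65,195), tray and 3 stoppers. s1 — four handle ends. I'll fit the poses from these.

```bash
cat > fit.py <<'E'
from h import *
from scipy.optimize import least_squares
def T(x0,y0,s,pts): return (np.array(pts,float)+.5)/s-.5+np.array([x0,y0])
def fit(c,local,px,guess):
    L=np.array(local,float)
    def W(q): return np.c_[L[:,:2]@np.array([[np.cos(q[2]),np.sin(q[2])],[-np.sin(q[2]),np.cos(q[2])]])+q[:2],L[:,2]]
    o=least_squares(lambda q:(proj(c,W(q))-px).ravel(),guess)
    e=o.fun.reshape(-1,2); return o.x,np.abs(e).max()
def tri(c1,p1,c2,p2,g):
    o=least_squares(lambda X:np.r_[(proj(c1,X)-p1)[0],(proj(c2,X)-p2)[0]],g); return o.x,np.abs(o.fun).max()
def corners(ax,by,z): return [[ax[0],by[0],z],[ax[1],by[0],z],[ax[1],by[1],z],[ax[0],by[1],z]]
E
python3 - <<'E'
from fit import *
c=cam("top"); s=cam("scene")
A=lambda p:T(140,180,3.2,p); B=lambda p:T(310,180,7,p); S=lambda p:T(165,140,3.5,p)
def show(n,q): print(n,(q[0][:2]*1000).round(1),"yaw",round(np.degrees(q[0][2]),2),"err px",round(q[1],2))
lock=fit(c,[[.109,.135,.097],[.109,-.135,.097],[-.095,.135,.107],[-.095,-.135,.107],[-.067,.135,.107],[-.067,-.135,.107]],A([(271,53),(513,40),(277,239),(525,224),(275,212),(522,198)]),[.55,0,0]); show("locker",lock)
show("lid",fit(c,[[.0805,.12,.009],[.0805,-.12,.009],[-.0805,-.12,.009],[-.0805,.12,.009]],A([(16,52),(37,257),(176,240),(153,36)]),[.55,.3,1.57]))
show("caddy",fit(c,[[.029,.11,.09],[.029,-.11,.09],[-.029,-.11,.09],[-.029,.11,.09]],B([(55,82),(485,35),(493,148),(65,195)]),[.6,-.3,0]))
show("tray",fit(c,[[.07,.055,.026],[.07,-.055,.026],[-.07,.055,.026],[-.07,-.055,.026],[-.103,.04,.042],[-.117,.04,.042],[-.117,-.04,.042],[-.103,-.04,.042]],
 B([(140,543),(135,335),(408,532),(398,325),(478,500),(507,498),(497,350),(470,350)])[[1,0,3,2,6-0,6,5,4]] if 0 else B([(135,335),(140,543),(398,325),(408,532),(470,350),(497,350),(507,498),(478,500)]),[.45,-.3,1.5]))
for n,b,p in [("whisk",(137,107),(346,260)),("wspoon",(245,82),(322,299)),("serv",(360,82),(283,341)),("turner",(468,60),(253,386))]:
    X,e=tri(c,B([b])[0],s,S([p])[0],[.6,-.3,.18]); print(n,(X*1000).round(1),round(e,2))
print("latch tip/wing end",unproj(c,A([(411,78),(381,43)]),[.105,.125]).round(4))
E
```

```text
locker [495.7  23. ] yaw 4.38 err px 0.42
lid [496.6 373.9] yaw -82.87 err px 44.55
caddy [ 606.4 -278.3] yaw 7.34 err px 0.58
tray [ 449.6 -285.5] yaw 92.01 err px 30.85
whisk [ 594.1 -199.   188.7] 0.07
wspoon [ 607.1 -250.8  190.4] 0.07
serv [ 609.4 -305.6  189.6] 0.36
turner [ 621.1 -357.4  191. ] 0.37
latch tip/wing end [[0.5693 0.0088 0.105 ]
 [0.6046 0.0419 0.125 ]]
```

```bash
python3 - <<'E'
from fit import *
c=cam("top")
A=lambda p:T(140,180,3.2,p); B=lambda p:T(310,180,7,p)
def show(n,q): print(n,(q[0][:2]*1000).round(1),"yaw",round(np.degrees(q[0][2]),2),"err px",round(q[1],2))
show("lid",fit(c,[[.0805,.12,.009],[.0805,-.12,.009],[-.0805,-.12,.009],[-.0805,.12,.009]],A([(37,257),(16,52),(153,36),(176,240)]),[.55,.3,1.57]))
show("tray",fit(c,[[.07,.055,.026],[.07,-.055,.026],[-.07,.055,.026],[-.07,-.055,.026],[-.103,-.04,.042],[-.117,-.04,.042],[-.117,.04,.042],[-.103,.04,.042]],
 B([(140,543),(135,335),(408,532),(398,325),(470,350),(497,350),(507,498),(478,500)]),[.45,-.3,1.5]))
th=np.radians(4.38);M=np.array([[np.cos(th),np.sin(th)],[-np.sin(th),np.cos(th)]])
P=unproj(c,A([(411,78),(381,43)]),[.105,.125])[:,:2]-[.4957,.023]; print("latch pts in locker",(P@M.T*1000).round(1))
lg=M.T@np.array([.097,0])+[.4957,.023]; print("latch_grip world",lg)
d=M@(P[0]@M.T*0+ (unproj(c,A([(411,78)]),.105)[0,:2]-lg)); print("latch angle",np.degrees(np.arctan2(-d[1],-d[0])))
print("to latch above:"); go([lg[0],lg[1],.24],down(4.38))
E
```

```text
lid [495.7 374.1] yaw 98.63 err px 0.37
tray [ 447.9 -285.6] yaw 93.1 err px 0.47
latch pts in locker [[ 72.3 -19.8]
 [110.   10.5]]
latch_grip world [0.59241671 0.03040799]
latch angle 38.74028977774922
to latch above:
shift [566.6 448.9  52.2] turn [ 0.     0.    -1.897]
```

```bash
python3 -c "
from h import *
go([.5924,.0304,.26],down(133.4))"; python3 -m pendant '[[[1,1,0],[0,0,0]]]' 0.5
```

```text
shift [566.5 448.9  32.2] turn [ 0.000e+00 -1.000e-03  2.134e+00]
time_s: 0.45
tcp_pos: [0.1552, 0.6044, 0.2921]
ee_rot: [[0.969, -0.247, -0.0], [-0.247, -0.969, -0.0], [0.0, 0.0, -1.0]]
wrist_force: [-0.4, 0.2, -0.4]
gripper_width: 0.963
gripper_force: 0.0
```

```bash
python3 -m pendant '[[[566,448,32],[0,0,2.134]],[[566,448,32],[0,0,2.134]],[[566,448,32],[0,0,2.134]],[[566,448,32],[0,0,2.134]],[[566,448,32],[0,0,2.134]],[[566,448,32],[0,0,2.134]],[[566,448,32],[0,0,2.134]],[[566,448,32],[0,0,2.134]],[[566,448,32],[0,0,2.134]],[[566,448,32],[0,0,2.134]]]'; python3 -c "
from h import *
go([.5924,.0304,.26],down(133.4))"
```

```text
time_s: 1.45
tcp_pos: [0.459, 0.2053, 0.2705]
ee_rot: [[-0.184, -0.983, 0.001], [-0.983, 0.184, 0.001], [-0.001, -0.001, -1.0]]
wrist_force: [0.0, -0.0, 0.3]
gripper_width: 0.503
gripper_force: 0.0
shift [ 147.4 -163.3   10.5] turn [-0.     0.001  0.628]
```

```bash
python3 -m pendant '[[[147,-163,10],[0,0,0.628]],[[147,-163,10],[0,0,0.628]],[[147,-163,10],[0,0,0.628]],[[147,-163,10],[0,0,0.628]],[[147,-163,10],[0,0,0.628]],[[147,-163,10],[0,0,0.628]],[[147,-163,10],[0,0,0.628]],[[147,-163,10],[0,0,0.628]],[[147,-163,10],[0,0,0.628]]]'; python3 -c "
from h import *
print(r.sense()['joints'].round(1))
go([.5924,.0304,.179],down(133.4))"
```

```text
time_s: 2.35
tcp_pos: [0.5918, 0.0346, 0.2605]
ee_rot: [[-0.721, -0.693, 0.0], [-0.693, 0.721, 0.0], [-0.001, -0.0, -1.0]]
wrist_force: [0.2, 0.5, 0.3]
gripper_width: 0.496
gripper_force: 0.0
[ 19.   20.3  -7.   -0.  -62.7 -65.1]
shift [ 2.5 -3.4 81.5] turn [-0.     0.001  0.008]
```

```bash
python3 -m pendant '[[[2.5,-3.4,50],[0,0,0]],[[2.5,-3.4,80],[0,0,0]],[[2.5,-3.4,80],[0,0,0]],[[2.5,-3.4,80],[0,0,0]]]'; python3 -c "
from h import *
go([.5924,.0304,.179],down(133.4))
c=cam('top'); a=crop(c,200,180,130,95,4.5); s=cam('scene'); b=crop(s,255,160,90,90,4.5); cv2.imwrite('pics/l1.png',np.hstack([cv2.resize(a,(500,405)),b[:405,:300]]) if 0 else a)"; python3 -m pendant '[[[0,0,0],[0,0,0]],[[0,0,0],[0,0,0]],[[0,0,0],[0,0,0]],[[0,0,0],[0,0,0]],[[0,0,0],[0,0,0]]]' 0
```

```text
time_s: 2.75
tcp_pos: [0.5932, 0.03, 0.181]
ee_rot: [[-0.721, -0.693, 0.001], [-0.693, 0.721, -0.001], [-0.0, -0.001, -1.0]]
wrist_force: [0.9, 1.2, 1.3]
gripper_width: 0.501
gripper_force: 0.0
shift [0.3 0.9 2. ] turn [-0.001  0.     0.008]
time_s: 3.35
tcp_pos: [0.5927, 0.0294, 0.1802]
ee_rot: [[-0.722, -0.691, -0.0], [-0.691, 0.722, 0.0], [-0.0, 0.001, -1.0]]
wrist_force: [-4.8, 9.6, 5.0]
gripper_width: 0.135
gripper_force: 5.3
```

```bash
python3 -m pendant '[[[0,0,0],[0,0,0]],[[0,0,0],[0,0,0]],[[0,0,0],[0,0,0]],[[0,0,0],[0,0,0]],[[0,0,0],[0,0,0]]]'; python3 -m pendant '[[[0,0,0],[0,0,-0.1]],[[0,0,0],[0,0,-0.2]],[[0,0,0],[0,0,-0.3]],[[0,0,0],[0,0,-0.4]],[[0,0,0],[0,0,-0.5]],[[0,0,0],[0,0,-0.6]],[[0,0,0],[0,0,-0.7]],[[0,0,0],[0,0,-0.8]],[[0,0,0],[0,0,-0.88]],[[0,0,0],[0,0,-0.88]]]' 
python3 -m pendant '[[[0,0,0],[0,0,0]],[[0,0,0],[0,0,0]],[[0,0,0],[0,0,0]]]' 0.5
python3 -m pendant '[[[0,0,-50],[0,0,0]],[[0,0,-100],[0,0,0]],[[0,0,-120],[0,0,0]],[[0,0,-120],[0,0,0]]]'
```

```text
time_s: 3.85
tcp_pos: [0.5924, 0.03, 0.1802]
ee_rot: [[-0.722, -0.692, -0.001], [-0.692, 0.722, 0.001], [0.0, 0.001, -1.0]]
wrist_force: [-3.3, 4.6, 3.3]
gripper_width: 0.11
gripper_force: 29.8
time_s: 4.85
tcp_pos: [0.5935, 0.0295, 0.1803]
ee_rot: [[0.073, -0.997, 0.002], [-0.997, -0.073, 0.0], [-0.0, -0.002, -1.0]]
wrist_force: [-0.3, 1.6, 0.4]
gripper_width: 0.111
gripper_force: 29.8
time_s: 5.15
tcp_pos: [0.5926, 0.029, 0.1799]
ee_rot: [[0.072, -0.997, -0.001], [-0.997, -0.072, -0.0], [0.0, 0.001, -1.0]]
wrist_force: [0.1, 1.2, -0.3]
gripper_width: 0.298
gripper_force: 0.0
time_s: 5.55
tcp_pos: [0.5942, 0.0293, 0.3047]
ee_rot: [[0.073, -0.997, 0.009], [-0.997, -0.073, 0.002], [-0.001, -0.009, -1.0]]
wrist_force: [0.3, -0.1, -0.2]
gripper_width: 0.494
gripper_force: 0.0
```

```bash
python3 -c "
from h import *
go([.5942,-.199,.305],down(184.4));go([.5942,-.199,.205],down(184.4))"
```

```text
shift [227.7  16.6  -0.6] turn [-0.009  0.001 -0.004]
shift [227.8  17.4  99.4] turn [-0.009  0.001 -0.004]
```

```bash
python3 -m pendant '[[[50,4,0],[0,0,0]],[[100,8,0],[0,0,0]],[[150,11,0],[0,0,0]],[[200,15,0],[0,0,0]],[[228,17,0],[0,0,0]],[[228,17,0],[0,0,0]],[[228,17,0],[0,0,0]],[[228,17,50],[0,0,0]],[[228,17,99],[0,0,0]],[[228,17,99],[0,0,0]]]' 0.6
python3 -m pendant '[[[0,0,0],[0,0,0]],[[0,0,0],[0,0,0]],[[0,0,0],[0,0,0]],[[0,0,0],[0,0,0]],[[0,0,0],[0,0,0]],[[0,0,0],[0,0,0]],[[0,0,0],[0,0,0]]]' 0
python3 -m pendant '[[[0,0,-50],[0,0,0]],[[0,0,-100],[0,0,0]],[[0,0,-140],[0,0,0]],[[0,0,-140],[0,0,0]],[[0,0,-140],[0,0,0]]]'; python3 -c "
from h import *
go([.5,-.05,.345],down(184.4));print(r.sense()['joints'])"
```

```text
time_s: 6.55
tcp_pos: [0.5882, -0.197, 0.1935]
ee_rot: [[0.073, -0.997, -0.016], [-0.997, -0.073, 0.004], [-0.005, 0.016, -1.0]]
wrist_force: [-0.3, 1.5, -1.0]
gripper_width: 0.597
gripper_force: 0.0
time_s: 7.25
tcp_pos: [0.5931, -0.1995, 0.2024]
ee_rot: [[0.073, -0.997, 0.002], [-0.997, -0.073, -0.001], [0.001, -0.002, -1.0]]
wrist_force: [0.5, 1.0, 4.5]
gripper_width: 0.221
gripper_force: 30.0
time_s: 7.75
tcp_pos: [0.5922, -0.1991, 0.3412]
ee_rot: [[0.073, -0.997, 0.001], [-0.997, -0.073, 0.001], [-0.001, -0.001, -1.0]]
wrist_force: [-0.1, 0.6, -2.2]
gripper_width: 0.224
gripper_force: 30.0
shift [-155.4   81.1   -3.7] turn [-0.001  0.001 -0.004]
[-3.79058119e+00  2.04381594e+01  5.06576691e+00 -6.50770565e-02
 -7.46019783e+01  7.96586998e+00]
```

```bash
cat >> h.py <<'E'
TH=np.radians(4.38); LM=np.array([[np.cos(TH),-np.sin(TH),0],[np.sin(TH),np.cos(TH),0],[0,0,1]]); LO=np.array([.4957,.023,0])
def tilted(a):  # closing along locker -x, tool z tilted a deg from down towards locker +y
    a=np.radians(a); y=-LM[:,0]; z=LM@np.array([0,np.sin(a),-np.cos(a)]); return np.c_[np.cross(y,z),y,z]
def place(tip,a,d,lift=.15):
    Rt=tilted(a); T=LO+LM@np.array(tip)-Rt[:,2]*(d+.051); print("tcp",T.round(3)); go(T+[0,0,lift],Rt); go(T,Rt)
    print("world-z in tool axes", (Rt.T@[0,0,-1]).round(3))
E
python3 -c "
from h import *
place([.048,.095,.022],45,.146)"
```

```text
tcp [ 0.547 -0.018  0.161]
shift [-184.4   31.9   30.1] turn [-0.002 -0.784 -0.003]
shift [-184.2   32.   180.1] turn [-0.002 -0.784 -0.003]
world-z in tool axes [0.707 0.    0.707]
```

```bash
python3 -m pendant '[[[-50,9,8],[0,0,0]],[[-100,18,16],[0,-0.1,0]],[[-150,28,24],[0,-0.2,0]],[[-184,32,30],[0,-0.34,0]],[[-184,32,30],[0,-0.48,0]],[[-184,32,30],[0,-0.62,0]],[[-184,32,30],[0,-0.76,0]],[[-184,32,30],[0,-0.785,0]],[[-184,32,30],[0,-0.785,0]],[[-184,32,30],[0,-0.785,0]]]'
python3 -c "
from h import *
place([.048,.095,.022],45,.146); print(r.sense()['joints'].round(1))"
```

```text
time_s: 8.75
tcp_pos: [0.5469, -0.018, 0.3104]
ee_rot: [[0.051, -0.997, -0.053], [-0.707, -0.073, 0.703], [-0.705, 0.002, -0.709]]
wrist_force: [-0.2, -0.9, -0.7]
gripper_width: 0.221
gripper_force: 30.0
tcp [ 0.547 -0.018  0.161]
shift [-1.  -0.1 -0.3] turn [-0.001 -0.002 -0.003]
shift [104.8  -0.4 106. ] turn [-0.001 -0.002 -0.003]
world-z in tool axes [0.707 0.    0.707]
[ -7.   20.4   6.  -43.8 -87.6  17.9]
```

```bash
python3 -m pendant '[[[35,0,35],[0,0,0]],[[70,0,70],[0,0,0]],[[90,0,90],[0,0,0]],[[100,0,100],[0,0,0]],[[105,0,105],[0,0,0]],[[105,0,105],[0,0,0]]]'
python3 -m pendant '[[[0,0,0],[0,0,0]],[[0,0,0],[0,0,0]],[[0,0,0],[0,0,0]],[[0,0,0],[0,0,0]],[[0,0,0],[0,0,0]],[[0,0,0],[0,0,0]],[[0,0,0],[0,0,0]]]' 0.55
python3 -m pendant '[[[-35,0,-35],[0,0,0]],[[-70,0,-70],[0,0,0]],[[-105,0,-105],[0,0,0]],[[-105,0,-105],[0,0.15,0]],[[-105,0,-105],[0,0.3,0]],[[-105,0,-105],[0,0.45,0]],[[-105,0,-105],[0,0.6,0]],[[-105,0,-105],[0,0.785,0]],[[-105,0,-105],[0,0.785,0]],[[-105,0,-105],[0,0.785,0]]]'
python3 -c "
from h import *
c=cam('top'); cv2.imwrite('pics/l2.png',crop(c,200,180,190,95,4.2))
go([.607,-.251,.31],down(184.4))"
```

```text
time_s: 9.35
tcp_pos: [0.5475, -0.0178, 0.1631]
ee_rot: [[0.053, -0.997, -0.052], [-0.706, -0.074, 0.704], [-0.706, -0.001, -0.708]]
wrist_force: [-0.2, -0.3, 0.0]
gripper_width: 0.227
gripper_force: 3.0
time_s: 10.05
tcp_pos: [0.5472, -0.0182, 0.1626]
ee_rot: [[0.051, -0.997, -0.052], [-0.705, -0.073, 0.705], [-0.707, 0.0, -0.707]]
wrist_force: [-0.9, 0.1, -0.4]
gripper_width: 0.546
gripper_force: 0.0
time_s: 11.05
tcp_pos: [0.5465, -0.0169, 0.3107]
ee_rot: [[0.076, -0.997, -0.001], [-0.997, -0.076, -0.0], [0.0, 0.001, -1.0]]
wrist_force: [-0.1, -0.2, -0.9]
gripper_width: 0.551
gripper_force: 0.0
shift [237.4 -42.7   0.7] turn [ 0.001  0.001 -0.002]
```

View pics/l2.png

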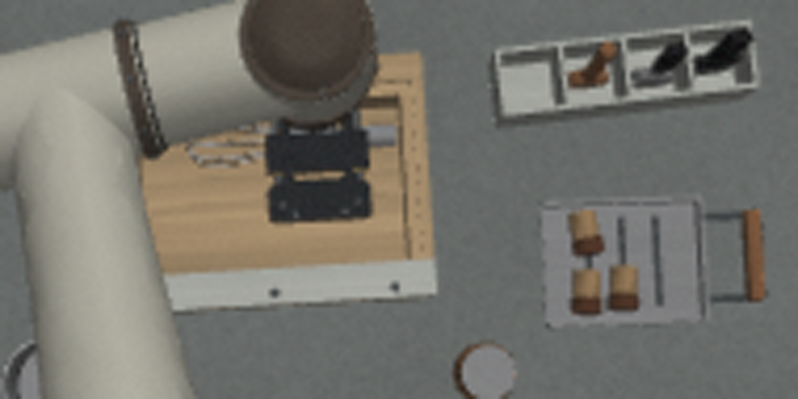

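The picture shows the whisk lying flat in the locker, head at (225,150), handle end at (385,133), and its caddy cell empty. Next is the wooden spoon.

```bash
python3 -m pendant '[[[50,-9,0],[0,0,0]],[[100,-18,0],[0,0,0]],[[150,-27,0],[0,0,0]],[[200,-36,0],[0,0,0]],[[237,-43,0],[0,0,0]],[[237,-43,0],[0,0,0]],[[237,-43,0],[0,0,0]],[[237,-43,50],[0,0,0]],[[237,-43,95],[0,0,0]],[[237,-43,105],[0,0,0]]]' 0.5
python3 -m pendant '[[[0,0,0],[0,0,0]],[[0,0,0],[0,0,0]],[[0,0,0],[0,0,0]],[[0,0,0],[0,0,0]],[[0,0,0],[0,0,0]],[[0,0,0],[0,0,0]],[[0,0,0],[0,0,0]]]' 0
python3 -m pendant '[[[0,0,-50],[0,0,0]],[[0,0,-100],[0,0,0]],[[0,0,-140],[0,0,0]],[[0,0,-140],[0,0,0]],[[0,0,-140],[0,0,0]]]'; python3 -c "
from h import *
place([.015,-.095,.014],-45,.148)"
```

```text
time_s: 12.1
tcp_pos: [0.6043, -0.2495, 0.2007]
ee_rot: [[0.073, -0.997, -0.01], [-0.997, -0.073, 0.004], [-0.005, 0.01, -1.0]]
wrist_force: [-0.7, 0.2, -0.6]
gripper_width: 0.497
gripper_force: 0.0
time_s: 12.8
tcp_pos: [0.6076, -0.2516, 0.2078]
ee_rot: [[0.073, -0.997, 0.001], [-0.997, -0.073, -0.001], [0.001, -0.001, -1.0]]
wrist_force: [-1.4, 1.0, 5.7]
gripper_width: 0.149
gripper_force: 30.0
time_s: 13.3
tcp_pos: [0.6074, -0.2512, 0.347]
ee_rot: [[0.073, -0.997, 0.003], [-0.997, -0.073, 0.001], [-0.0, -0.003, -1.0]]
wrist_force: [-0.1, -0.2, -1.5]
gripper_width: 0.151
gripper_force: 30.0
tcp [0.507 0.07  0.155]
shift [-327.4   76.8   42.2] turn [-0.001  0.786 -0.004]
shift [-327.3   77.2  192.2] turn [-0.001  0.786 -0.004]
world-z in tool axes [-0.707  0.     0.707]
```

```bash
python3 -m pendant '[[[-48,12,0],[0,0,0]],[[-96,24,0],[0,0.1,0]],[[-144,36,0],[0,0.2,0]],[[-192,48,0],[0,0.3,0]],[[-240,58,0],[0,0.42,0]],[[-290,70,0],[0,0.54,0]],[[-327,77,0],[0,0.66,0]],[[-327,77,20],[0,0.785,0]],[[-327,77,42],[0,0.785,0]],[[-327,77,42],[0,0.785,0]]]'
python3 -m pendant '[[[0,0,0],[0,0,0]],[[0,0,0],[0,0,0]]]'
python3 -c "
from h import *
place([.015,-.095,.014],-45,.15); print(r.sense()['joints'].round(1))"
```

```text
time_s: 14.3
tcp_pos: [0.5049, 0.0689, 0.2996]
ee_rot: [[0.059, -0.997, 0.046], [-0.702, -0.074, -0.709], [0.71, 0.01, -0.704]]
wrist_force: [-0.4, 0.2, 0.5]
gripper_width: 0.149
gripper_force: 30.0
time_s: 14.5
tcp_pos: [0.5071, 0.0689, 0.305]
ee_rot: [[0.05, -0.997, 0.052], [-0.706, -0.072, -0.704], [0.706, -0.001, -0.708]]
wrist_force: [-0.0, -0.1, -0.4]
gripper_width: 0.148
gripper_force: 30.0
tcp [0.507 0.071 0.156]
shift [-0.8 -0.1 -2.4] turn [ 0.002  0.001 -0.004]
shift [-1.067e+02  1.000e-01  1.038e+02] turn [ 0.002  0.001 -0.004]
world-z in tool axes [-0.707  0.     0.707]
[ 39.   17.  -27.5  36.4 -78.  -53.3]
```

```bash
python3 -m pendant '[[[-35,0,35],[0,0,0]],[[-70,0,70],[0,0,0]],[[-90,0,90],[0,0,0]],[[-100,0,100],[0,0,0]],[[-106,0,104],[0,0,0]],[[-106,0,104],[0,0,0]]]'
python3 -m pendant '[[[0,0,0],[0,0,0]],[[0,0,0],[0,0,0]],[[0,0,0],[0,0,0]],[[0,0,0],[0,0,0]],[[0,0,0],[0,0,0]],[[0,0,0],[0,0,0]],[[0,0,0],[0,0,0]]]' 0.5
python3 -m pendant '[[[35,0,-35],[0,0,0]],[[70,0,-70],[0,0,0]],[[105,0,-105],[0,0,0]],[[105,0,-105],[0,-0.15,0]],[[105,0,-105],[0,-0.3,0]],[[105,0,-105],[0,-0.45,0]],[[105,0,-105],[0,-0.6,0]],[[105,0,-105],[0,-0.785,0]],[[105,0,-105],[0,-0.785,0]],[[105,0,-105],[0,-0.785,0]]]'
python3 -c "
from h import *
go([.6094,-.3056,.31],down(184.4))"
```

```text
time_s: 15.1
tcp_pos: [0.5074, 0.0705, 0.1573]
ee_rot: [[0.05, -0.997, 0.053], [-0.704, -0.073, -0.706], [0.708, -0.002, -0.706]]
wrist_force: [0.1, -1.4, 2.3]
gripper_width: 0.146
gripper_force: 30.0
time_s: 15.8
tcp_pos: [0.5066, 0.0706, 0.1556]
ee_rot: [[0.052, -0.997, 0.052], [-0.706, -0.073, -0.705], [0.707, 0.0, -0.707]]
wrist_force: [0.3, 0.2, -0.9]
gripper_width: 0.495
gripper_force: 0.0
time_s: 16.8
tcp_pos: [0.5068, 0.0696, 0.3047]
ee_rot: [[0.071, -0.998, 0.001], [-0.998, -0.071, 0.001], [-0.001, -0.001, -1.0]]
wrist_force: [0.2, -1.2, -0.1]
gripper_width: 0.5
gripper_force: 0.0
shift [381.5 -75.9  -5.6] turn [-0.001  0.001 -0.006]
```

```bash
python3 -m pendant '[[[48,-9,-5],[0,0,0]],[[96,-19,-5],[0,0,0]],[[144,-28,-5],[0,0,0]],[[192,-38,-5],[0,0,0]],[[240,-48,-5],[0,0,0]],[[288,-57,-5],[0,0,0]],[[336,-67,-5],[0,0,0]],[[381,-76,-5],[0,0,0]],[[381,-76,-5],[0,0,0]],[[381,-76,-5],[0,0,0]]]' 0.5
python3 -m pendant '[[[0,0,50],[0,0,0]],[[0,0,95],[0,0,0]],[[0,0,105],[0,0,0]],[[0,0,105],[0,0,0]]]'
python3 -m pendant '[[[0,0,0],[0,0,0]],[[0,0,0],[0,0,0]],[[0,0,0],[0,0,0]],[[0,0,0],[0,0,0]],[[0,0,0],[0,0,0]],[[0,0,0],[0,0,0]],[[0,0,0],[0,0,0]]]' 0
python3 -m pendant '[[[0,0,-50],[0,0,0]],[[0,0,-100],[0,0,0]],[[0,0,-140],[0,0,0]],[[0,0,-140],[0,0,0]],[[0,0,-140],[0,0,0]]]'; python3 -c "
from h import *
place([-.038,-.095,.014],-45,.149)"
```

```text
time_s: 17.8
tcp_pos: [0.6099, -0.3044, 0.3072]
ee_rot: [[0.071, -0.997, -0.004], [-0.997, -0.071, 0.0], [-0.001, 0.004, -1.0]]
wrist_force: [0.1, 0.2, 0.1]
gripper_width: 0.502
gripper_force: 0.0
time_s: 18.2
tcp_pos: [0.6098, -0.3025, 0.2028]
ee_rot: [[0.075, -0.997, -0.004], [-0.997, -0.075, 0.0], [-0.001, 0.004, -1.0]]
wrist_force: [-0.8, -0.5, 0.4]
gripper_width: 0.506
gripper_force: 0.0
time_s: 18.9
tcp_pos: [0.6104, -0.3041, 0.2049]
ee_rot: [[0.073, -0.997, 0.001], [-0.997, -0.073, -0.001], [0.001, -0.001, -1.0]]
wrist_force: [-1.0, -0.3, 3.0]
gripper_width: 0.135
gripper_force: 30.0
time_s: 19.4
tcp_pos: [0.6101, -0.3037, 0.3446]
ee_rot: [[0.073, -0.997, 0.002], [-0.997, -0.073, 0.001], [-0.001, -0.002, -1.0]]
wrist_force: [-0.8, 0.2, -2.6]
gripper_width: 0.133
gripper_force: 30.0
tcp [0.454 0.066 0.155]
shift [-380.4  128.6   39.2] turn [-0.     0.786 -0.004]
shift [-380.3  128.9  189.2] turn [-0.     0.786 -0.004]
world-z in tool axes [-0.707  0.     0.707]
```

```bash
python3 -m pendant '[[[-48,16,0],[0,0,0]],[[-96,32,0],[0,0.1,0]],[[-144,48,0],[0,0.2,0]],[[-192,64,0],[0,0.3,0]],[[-240,80,0],[0,0.4,0]],[[-286,96,0],[0,0.5,0]],[[-333,112,0],[0,0.6,0]],[[-380,121,0],[0,0.7,0]],[[-380,121,20],[0,0.785,0]],[[-380,121,38],[0,0.785,0]]]'
python3 -m pendant '[[[0,0,0],[0,0,0]],[[0,0,0],[0,0,0]]]'
python3 -c "
from h import *
place([-.03,-.095,.014],-45,.149); print(r.sense()['joints'].round(1))"
```

```text
time_s: 20.4
tcp_pos: [0.4606, 0.0682, 0.3027]
ee_rot: [[0.059, -0.997, 0.052], [-0.702, -0.078, -0.708], [0.71, 0.005, -0.704]]
wrist_force: [-0.1, -1.1, -2.3]
gripper_width: 0.137
gripper_force: 30.0
time_s: 20.6
tcp_pos: [0.4616, 0.066, 0.3055]
ee_rot: [[0.053, -0.997, 0.05], [-0.704, -0.073, -0.706], [0.708, 0.002, -0.706]]
wrist_force: [-0.8, -0.3, -0.3]
gripper_width: 0.135
gripper_force: 30.0
tcp [0.462 0.067 0.155]
shift [-0.7 -0.7 -0.6] turn [ 0.004 -0.001 -0.001]
shift [-106.9   -1.   105.3] turn [ 0.004 -0.001 -0.001]
world-z in tool axes [-0.707  0.     0.707]
[ 42.5  13.2 -32.3  34.4 -78.7 -55.8]
```

```bash
python3 -m pendant '[[[-35,0,35],[0,0,0]],[[-70,0,70],[0,0,0]],[[-90,-1,90],[0,0,0]],[[-100,-1,100],[0,0,0]],[[-106,-1,105],[0,0,0]],[[-106,-1,105],[0,0,0]]]'
python3 -m pendant '[[[0,0,0],[0,0,0]],[[0,0,0],[0,0,0]],[[0,0,0],[0,0,0]],[[0,0,0],[0,0,0]],[[0,0,0],[0,0,0]],[[0,0,0],[0,0,0]],[[0,0,0],[0,0,0]]]' 0.32
python3 -m pendant '[[[35,0,-35],[0,0,0]],[[70,0,-70],[0,0,0]],[[105,0,-105],[0,0,0]],[[105,0,-105],[0,-0.15,0]],[[105,0,-105],[0,-0.3,0]],[[105,0,-105],[0,-0.45,0]],[[105,0,-105],[0,-0.6,0]],[[105,0,-105],[0,-0.785,0]],[[105,0,-105],[0,-0.785,0]],[[105,0,-105],[0,-0.785,0]]]'
python3 -c "
from h import *
go([.6205,-.3575,.31],down(184.4))"
```

```text
time_s: 21.2
tcp_pos: [0.4633, 0.0672, 0.1574]
ee_rot: [[0.051, -0.997, 0.052], [-0.706, -0.073, -0.705], [0.707, -0.001, -0.708]]
wrist_force: [0.1, -0.2, -0.9]
gripper_width: 0.137
gripper_force: 30.0
time_s: 21.9
tcp_pos: [0.4627, 0.0671, 0.1569]
ee_rot: [[0.052, -0.997, 0.052], [-0.705, -0.073, -0.705], [0.707, -0.0, -0.707]]
wrist_force: [-0.6, 0.2, -0.4]
gripper_width: 0.324
gripper_force: 0.0
time_s: 22.9
tcp_pos: [0.4628, 0.0662, 0.3059]
ee_rot: [[0.071, -0.998, 0.001], [-0.998, -0.071, 0.001], [-0.001, -0.001, -1.0]]
wrist_force: [-0.8, 0.5, 0.3]
gripper_width: 0.32
gripper_force: 0.0
shift [ 433.7 -127.4   -4.3] turn [-0.001  0.001 -0.006]
```

```bash
python3 -m pendant '[[[48,-14,-5],[0,0,0]],[[96,-28,-5],[0,0,0]],[[144,-42,-5],[0,0,0]],[[192,-56,-5],[0,0,0]],[[240,-70,-5],[0,0,0]],[[288,-84,-5],[0,0,0]],[[336,-99,-5],[0,0,0]],[[384,-113,-5],[0,0,0]],[[433,-127,-5],[0,0,0]],[[433,-127,-5],[0,0,0]]]' 0.5
python3 -m pendant '[[[0,0,0],[0,0,0]],[[0,0,50],[0,0,0]],[[0,0,95],[0,0,0]],[[0,0,105],[0,0,0]],[[0,0,105],[0,0,0]]]'
python3 -m pendant '[[[0,0,0],[0,0,0]],[[0,0,0],[0,0,0]],[[0,0,0],[0,0,0]],[[0,0,0],[0,0,0]],[[0,0,0],[0,0,0]],[[0,0,0],[0,0,0]],[[0,0,0],[0,0,0]]]' 0
python3 -m pendant '[[[0,0,-50],[0,0,0]],[[0,0,-100],[0,0,0]],[[0,0,-140],[0,0,0]],[[0,0,-140],[0,0,0]],[[0,0,-140],[0,0,0]]]'; python3 -c "
from h import *
c=cam('top'); cv2.imwrite('pics/l3.png',crop(c,200,180,190,95,4.2))
place([-.008,.095,.018],45,.149)"
```

```text
time_s: 23.9
tcp_pos: [0.6215, -0.36, 0.3061]
ee_rot: [[0.068, -0.998, -0.005], [-0.998, -0.068, -0.0], [-0.0, 0.005, -1.0]]
wrist_force: [0.3, 0.7, -1.2]
gripper_width: 0.504
gripper_force: 0.0
time_s: 24.4
tcp_pos: [0.6205, -0.354, 0.2042]
ee_rot: [[0.075, -0.997, -0.004], [-0.997, -0.075, 0.0], [-0.001, 0.004, -1.0]]
wrist_force: [0.6, -0.9, 0.9]
gripper_width: 0.501
gripper_force: 0.0
time_s: 25.1
tcp_pos: [0.6211, -0.3558, 0.2062]
ee_rot: [[0.073, -0.997, 0.001], [-0.997, -0.073, -0.001], [0.001, -0.001, -1.0]]
wrist_force: [-0.3, 0.5, 4.0]
gripper_width: 0.141
gripper_force: 30.0
time_s: 25.6
tcp_pos: [0.621, -0.3554, 0.346]
ee_rot: [[0.073, -0.997, 0.002], [-0.997, -0.073, 0.0], [-0.0, -0.002, -1.0]]
wrist_force: [0.0, -0.5, -1.5]
gripper_width: 0.135
gripper_force: 30.0
tcp [ 0.491 -0.024  0.159]
shift [-339.7  104.9   35.3] turn [-0.    -0.784 -0.004]
shift [-339.5  104.7  185.3] turn [-0.    -0.784 -0.004]
world-z in tool axes [0.707 0.    0.707]
```

View pics/l3.png

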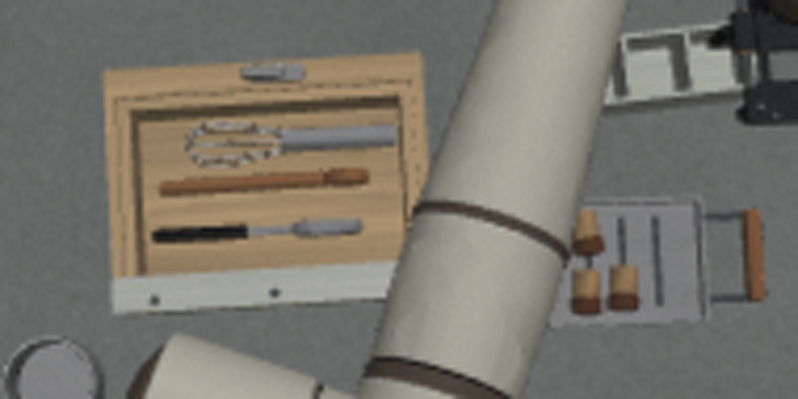

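Three utensils lie flat in the locker at rows 140, 183 and 230, and the latch at (273,73) lies along the rim. The turner goes between the lower two.

```bash
python3 -m pendant '[[[-48,15,0],[0,0,0]],[[-96,30,0],[0,-0.1,0]],[[-144,45,0],[0,-0.2,0]],[[-192,60,0],[0,-0.3,0]],[[-240,75,0],[0,-0.4,0]],[[-290,90,0],[0,-0.5,0]],[[-339,105,0],[0,-0.6,0]],[[-339,105,20],[0,-0.7,0]],[[-339,105,35],[0,-0.785,0]],[[-339,105,35],[0,-0.785,0]]]'
python3 -m pendant '[[[0,0,0],[0,0,0]],[[0,0,0],[0,0,0]]]'
python3 -c "
from h import *
place([-.008,.095,.018],45,.149)"
```

```text
time_s: 26.65
tcp_pos: [0.49, -0.0255, 0.3057]
ee_rot: [[0.042, -0.997, -0.058], [-0.704, -0.07, 0.707], [-0.709, 0.011, -0.705]]
wrist_force: [-0.6, -0.1, 0.4]
gripper_width: 0.137
gripper_force: 30.0
time_s: 26.85
tcp_pos: [0.4918, -0.0252, 0.3108]
ee_rot: [[0.052, -0.997, -0.051], [-0.707, -0.073, 0.704], [-0.706, -0.001, -0.709]]
wrist_force: [-0.3, 0.9, -1.4]
gripper_width: 0.133
gripper_force: 30.0
tcp [ 0.491 -0.024  0.159]
shift [-0.   0.4  1.9] turn [-0.003 -0.002 -0.002]
shift [105.8   0.5 108.2] turn [-0.003 -0.002 -0.002]
world-z in tool axes [0.707 0.    0.707]
```

```bash
python3 -m pendant '[[[35,0,35],[0,0,0]],[[70,0,70],[0,0,0]],[[90,0,90],[0,0,0]],[[100,0,102],[0,0,0]],[[105,0,107],[0,0,0]],[[105,0,107],[0,0,0]]]'
python3 -m pendant '[[[0,0,0],[0,0,0]],[[0,0,0],[0,0,0]],[[0,0,0],[0,0,0]],[[0,0,0],[0,0,0]],[[0,0,0],[0,0,0]],[[0,0,0],[0,0,0]],[[0,0,0],[0,0,0]]]' 0.45
python3 -m pendant '[[[-35,0,-35],[0,0,0]],[[-70,0,-70],[0,0,0]],[[-105,0,-105],[0,0,0]],[[-105,0,-105],[0,0.15,0]],[[-105,0,-105],[0,0.3,0]],[[-105,0,-105],[0,0.45,0]],[[-105,0,-105],[0,0.6,0]],[[-105,0,-105],[0,0.785,0]],[[-105,0,-105],[0,0.785,0]],[[-105,0,-105],[0,0.785,0]]]' 0.4
python3 -c "
from h import *
go([.4539,-.3954,.2],down(93.1))"
```

```text
time_s: 27.45
tcp_pos: [0.492, -0.0238, 0.1622]
ee_rot: [[0.054, -0.997, -0.052], [-0.705, -0.075, 0.705], [-0.707, -0.001, -0.707]]
wrist_force: [-1.4, -0.6, 2.4]
gripper_width: 0.137
gripper_force: 30.0
time_s: 28.15
tcp_pos: [0.4914, -0.0238, 0.1605]
ee_rot: [[0.051, -0.997, -0.052], [-0.706, -0.073, 0.705], [-0.707, 0.0, -0.707]]
wrist_force: [0.1, -0.2, 0.5]
gripper_width: 0.448
gripper_force: 0.0
time_s: 29.15
tcp_pos: [0.4907, -0.0226, 0.3087]
ee_rot: [[0.076, -0.997, -0.001], [-0.997, -0.076, -0.0], [0.0, 0.001, -1.0]]
wrist_force: [-0.6, -0.1, 0.2]
gripper_width: 0.401
gripper_force: 0.0
shift [368.9  64.8 108.8] turn [ 1.000e-03 -1.000e-03  1.592e+00]
```

```bash
python3 -m pendant '[[[369,65,40],[0,0,1.592]],[[369,65,40],[0,0,1.592]],[[369,65,40],[0,0,1.592]],[[369,65,40],[0,0,1.592]],[[369,65,40],[0,0,1.592]],[[369,65,40],[0,0,1.592]],[[369,65,40],[0,0,1.592]],[[369,65,40],[0,0,1.592]],[[369,65,40],[0,0,1.592]],[[369,65,40],[0,0,1.592]]]'
python3 -c "
from h import *
go([.4539,-.3954,.2],down(93.1))
c=cam('top'); cv2.imwrite('pics/l4.png',crop(c,200,180,190,95,4.2))"
```

```text
time_s: 30.15
tcp_pos: [0.4526, -0.3984, 0.2681]
ee_rot: [[-0.991, -0.133, -0.0], [-0.133, 0.991, 0.002], [-0.0, 0.002, -1.0]]
wrist_force: [0.2, -0.4, 0.2]
gripper_width: 0.396
gripper_force: 0.0
shift [-1.7  2.7 68.1] turn [0.002 0.    0.079]
```

View pics/l4.png

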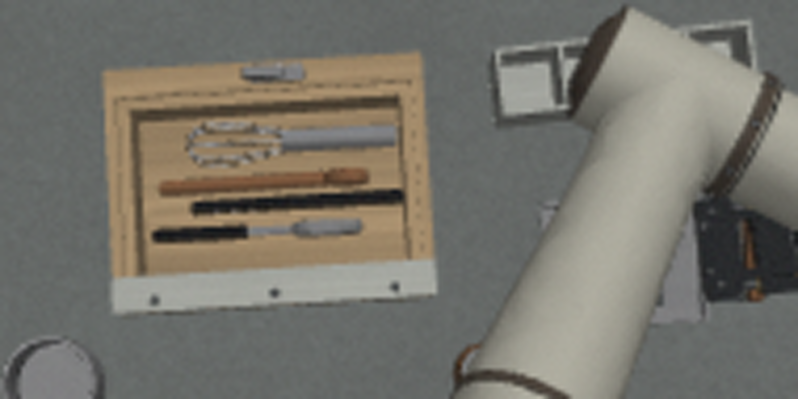

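All four utensils are in the locker, and the gripper is over the tray grip. Descending to it.

```bash
python3 -m pendant '[[[-1,2,40],[0,0,0.079]],[[-1,2,68],[0,0,0.079]],[[-1,2,68],[0,0,0.079]],[[-1,2,68],[0,0,0.079]]]'
python3 -c "
from h import *
go([.4539,-.3954,.082],down(93.1))"
```

```text
time_s: 30.6
tcp_pos: [0.4544, -0.395, 0.2015]
ee_rot: [[-0.998, -0.066, 0.0], [-0.066, 0.998, -0.0], [0.0, -0.0, -1.0]]
wrist_force: [0.9, -0.8, 0.2]
gripper_width: 0.397
gripper_force: 0.0
shift [  0.5  -0.3 119.5] turn [-0.     0.     0.012]
```

```bash
python3 -m pendant '[[[0,0,45],[0,0,0.01]],[[0,0,90],[0,0,0.01]],[[0,0,110],[0,0,0.01]],[[0,0,119],[0,0,0.01]],[[0,0,119],[0,0,0.01]]]'
python3 -m pendant '[[[0,0,0],[0,0,0]],[[0,0,0],[0,0,0]],[[0,0,0],[0,0,0]],[[0,0,0],[0,0,0]],[[0,0,0],[0,0,0]],[[0,0,0],[0,0,0]],[[0,0,0],[0,0,0]]]' 0
python3 -m pendant '[[[0,0,-1],[-0.03,0,0]],[[0,0,-2],[-0.07,0,0]],[[0,0,-5],[-0.11,0,0]],[[0,0,-10],[-0.15,0,0]],[[0,0,-20],[-0.2,0,0]],[[0,0,-40],[-0.2,0,0]],[[0,0,-60],[-0.2,0,0]],[[0,0,-80],[-0.2,0,0]],[[0,0,-80],[-0.2,0,0]]]'
python3 -c "
from h import *
c=cam('scene'); cv2.imwrite('pics/l5.png',crop(c,165,140,200,170,3.5))"
```

```text
time_s: 31.1
tcp_pos: [0.455, -0.3949, 0.0826]
ee_rot: [[-0.998, -0.056, 0.001], [-0.056, 0.998, -0.001], [-0.001, -0.001, -1.0]]
wrist_force: [0.1, 0.5, -0.2]
gripper_width: 0.403
gripper_force: 0.0
time_s: 31.8
tcp_pos: [0.455, -0.395, 0.0834]
ee_rot: [[-0.998, -0.056, 0.002], [-0.056, 0.998, -0.002], [-0.002, -0.002, -1.0]]
wrist_force: [-0.6, -1.5, 5.7]
gripper_width: 0.158
gripper_force: 30.0
time_s: 32.7
tcp_pos: [0.4551, -0.395, 0.1638]
ee_rot: [[-0.998, -0.054, -0.007], [-0.055, 0.979, 0.196], [-0.004, 0.196, -0.981]]
wrist_force: [0.4, -0.9, -2.8]
gripper_width: 0.156
gripper_force: 30.0
```

View pics/l5.png

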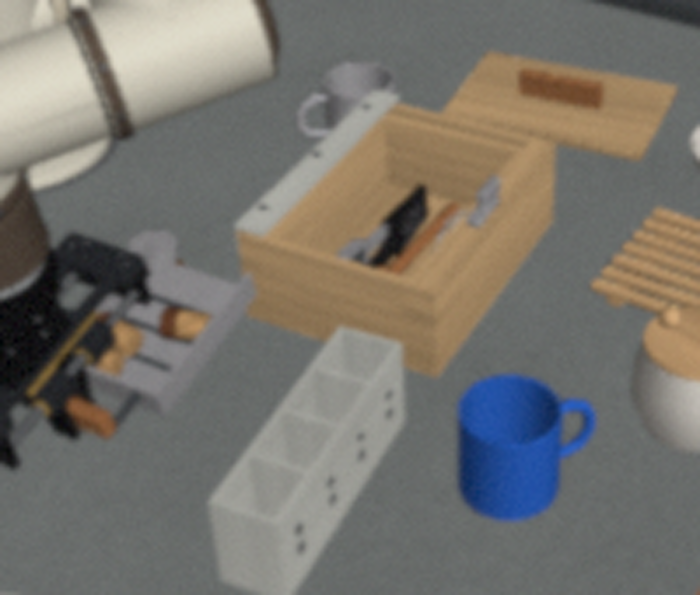

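Tray is lifted with its open edge up and the stoppers rolled to the back. Now carrying it over the locker.

```bash
cat >> h.py <<'E'
def traypose(o,phi,dz=.0832):  # tray origin in locker coords, phi tip-down; returns TCP, rot
    x=LM@[0,np.cos(phi),-np.sin(phi)]; n=LM@[0,np.sin(phi),np.cos(phi)]
    return LO+LM@np.array(o)-.11*x+dz*n, np.c_[np.cross(x,-n),x,-n]
E
python3 -c "
from h import *
p,Rt=traypose([0,-.143,.157],.6); print(p)
q,Rq=traypose([0,-.143,.157],-.2); go(p,Rq); go(p,Rt)"
```

```text
[ 0.50996676 -0.16326308  0.2877786 ]
shift [-68.2 248.  -78. ] turn [-0.001  0.006 -0.021]
shift [-68.2 248.  -78. ] turn [ 0.799 -0.003 -0.023]
```

```bash
python3 -m pendant '[[[0,8,-20],[0,0,0]],[[-5,26,-50],[0,0,0]],[[-15,55,-78],[0,0,0]],[[-27,95,-78],[0,0,0]],[[-38,135,-78],[0,0,0]],[[-49,175,-78],[0,0,0]],[[-58,212,-78],[0,0,-0.01]],[[-65,236,-78],[0,0,-0.02]],[[-68,248,-78],[0,0,-0.02]],[[-68,248,-78],[0,0,-0.02]]]'
python3 -m pendant '[[[0,0,0],[0.1,0,0]],[[0,0,0],[0.2,0,0]],[[0,0,0],[0.3,0,0]],[[0,0,0],[0.4,0,0]],[[0,0,0],[0.5,0,0]],[[0,0,0],[0.55,0,0]],[[0,0,0],[0.6,0,0]],[[0,0,0],[0.65,0,0]],[[0,0,0],[0.7,0,0]],[[0,0,0],[0.8,0,0]]]'
python3 -m pendant '[[[0,0,0],[0,0,0]],[[0,0,0],[0,0,0]],[[0,0,0],[0,0,0]],[[0,0,0],[0,0,0]],[[0,0,0],[0,0,0]],[[0,0,0],[0,0,0]]]'
python3 -c "
from h import *
a=crop(cam('top'),200,175,150,105,3); b=crop(cam('scene'),220,140,120,105,3); cv2.imwrite('pics/l6.png',np.hstack([a,b]))
p,Rt=traypose([0,-.143,.157],.6); go(p,Rt)"
```

```text
time_s: 33.75
tcp_pos: [0.5094, -0.162, 0.2864]
ee_rot: [[-0.997, -0.075, -0.014], [-0.076, 0.977, 0.199], [-0.002, 0.2, -0.98]]
wrist_force: [-0.3, -0.3, -2.0]
gripper_width: 0.162
gripper_force: 30.1
time_s: 34.75
tcp_pos: [0.5095, -0.1645, 0.2873]
ee_rot: [[-0.997, -0.057, 0.044], [-0.072, 0.822, -0.565], [-0.004, -0.567, -0.824]]
wrist_force: [-0.2, -0.3, -2.3]
gripper_width: 0.158
gripper_force: 30.0
time_s: 35.35
tcp_pos: [0.5097, -0.1635, 0.2879]
ee_rot: [[-0.997, -0.059, 0.045], [-0.074, 0.823, -0.562], [-0.005, -0.564, -0.826]]
wrist_force: [0.0, -0.6, -2.3]
gripper_width: 0.16
gripper_force: 30.0
shift [-0.3  0.1 -0. ] turn [ 0.     0.002 -0.004]
```

View pics/l6.png

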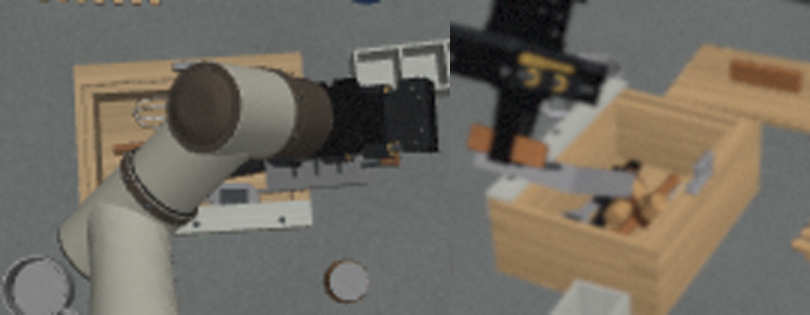

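Stoppers are visible in the locker, and the tray looks empty. Setting it back.

```bash
python3 -m pendant '[[[0,0,0],[-0.1,0,0]],[[0,0,0],[-0.22,0,0]],[[0,0,0],[-0.34,0,0]],[[0,0,0],[-0.46,0,0]],[[0,0,0],[-0.6,0,0]],[[0,0,0],[-0.6,0,0]],[[0,0,0],[-0.6,0,0]]]'
python3 -c "
from h import *
go([.455,-.395,.2],down(93.2));go([.455,-.395,.083],down(93.2))"
```

```text
time_s: 36.15
tcp_pos: [0.5096, -0.1642, 0.2877]
ee_rot: [[-0.997, -0.073, 0.004], [-0.073, 0.997, -0.003], [-0.003, -0.003, -1.0]]
wrist_force: [-0.5, 0.2, -2.6]
gripper_width: 0.155
gripper_force: 30.0
shift [  71.6 -225.9   88.1] turn [-0.003  0.003  0.017]
shift [  72.  -225.6  205.1] turn [-0.003  0.003  0.017]
```

```bash
python3 -m pendant '[[[14,-45,0],[0,0,0]],[[28,-90,0],[0,0,0]],[[42,-135,0],[0,0,0]],[[56,-180,30],[0,0,0.017]],[[72,-226,60],[0,0,0.017]],[[72,-226,100],[0,0,0.017]],[[72,-226,140],[0,0,0.017]],[[72,-226,170],[0,0,0.017]],[[72,-226,185],[0,0,0.017]],[[72,-226,185],[0,0,0.017]]]'
python3 -c "
from h import *
go([.455,-.395,.083],down(93.2))"
```

```text
time_s: 37.15
tcp_pos: [0.4536, -0.3924, 0.0992]
ee_rot: [[-0.998, -0.059, -0.004], [-0.059, 0.998, 0.002], [0.004, 0.003, -1.0]]
wrist_force: [-1.0, -0.0, -2.5]
gripper_width: 0.157
gripper_force: 30.0
shift [-1.3 -2.7 16.2] turn [ 0.003 -0.004  0.004]
```

```bash
python3 -m pendant '[[[0,0,0],[0,0,0]],[[0,0,0],[0,0,0]],[[0,0,5],[0,0,0]],[[0,0,10],[0,0,0]],[[0,0,14],[0,0,0]],[[0,0,17],[0,0,0]],[[0,0,19],[0,0,0]],[[0,0,19],[0,0,0]],[[0,0,19],[0,0,0]]]'
python3 -m pendant '[[[0,0,0],[0,0,0]],[[0,0,0],[0,0,0]],[[0,0,0],[0,0,0]],[[0,0,0],[0,0,0]]]' 0.4
python3 -m pendant '[[[0,0,-30],[0,0,0]],[[0,0,-80],[0,0,0]],[[0,0,-130],[0,0,0]],[[0,0,-180],[0,0,0]],[[0,0,-210],[0,0,0]],[[0,0,-210],[0,0,0]]]'
python3 -c "
from h import *
go([.4957,.3741,.3],down(98.6)); go([.35,-.3741,.3],down(98.6))"
```

```text
time_s: 38.05
tcp_pos: [0.4555, -0.3941, 0.0836]
ee_rot: [[-0.998, -0.057, 0.004], [-0.057, 0.998, 0.0], [-0.004, 0.0, -1.0]]
wrist_force: [-0.2, 0.8, -1.5]
gripper_width: 0.156
gripper_force: 30.0
time_s: 38.45
tcp_pos: [0.4556, -0.3942, 0.0836]
ee_rot: [[-0.998, -0.057, 0.004], [-0.057, 0.998, -0.0], [-0.004, -0.0, -1.0]]
wrist_force: [-1.2, -0.5, 0.0]
gripper_width: 0.381
gripper_force: 0.0
time_s: 39.05
tcp_pos: [0.4562, -0.3953, 0.2999]
ee_rot: [[-0.998, -0.058, 0.014], [-0.058, 0.998, -0.007], [-0.014, -0.007, -1.0]]
wrist_force: [0.4, -0.1, -0.6]
gripper_width: 0.402
gripper_force: 0.0
shift [-84.1 765.8  -4.6] turn [-0.008  0.013 -0.092]
shift [104.8  27.3  -1.8] turn [-0.008  0.013 -0.092]
```

```bash
python3 -c "
from h import *
c=cam('top'); a=crop(c,140,180,250,95,3.2); b=crop(cam('scene'),205,150,160,100,5)[:,:][:500]
b=cv2.resize(b,(464,290)); m=np.zeros((304+290,800,3),np.uint8); m[:304]=a[:304,:800]; m[304:,:464]=b; cv2.imwrite('pics/l7.png',m)"
```

```text
(no output)
```

View pics/l7.png

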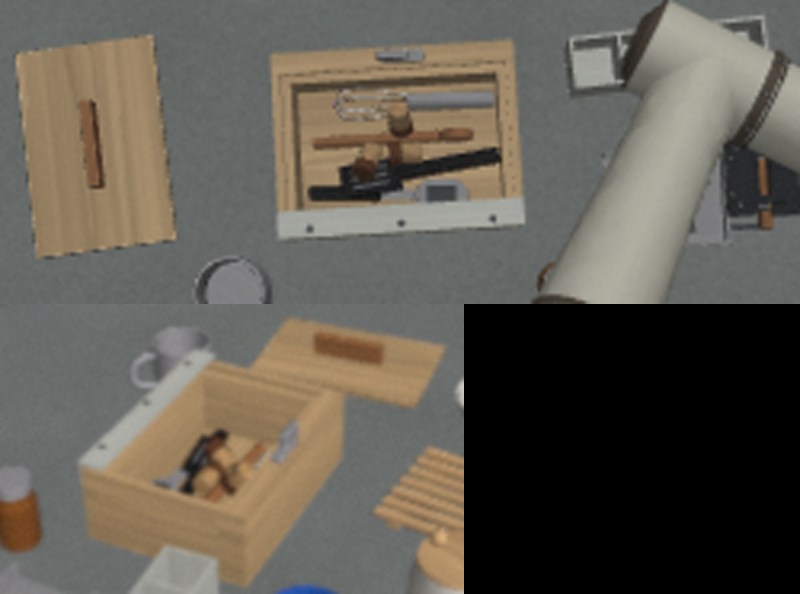

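All four utensils and three stoppers lie in the locker, and the latch is clear along the rim at (400,56). The lid hasn't moved (corners at (16,52),(153,36),(176,240),(37,257)).

```bash
python3 -m pendant '[[[0,390,-20],[0,0,-1.6]],[[0,390,-20],[0,0,-1.6]],[[0,390,-20],[0,0,-1.6]],[[0,390,-20],[0,0,-1.6]],[[0,390,-20],[0,0,-1.6]],[[0,390,-20],[0,0,-1.6]],[[0,390,-20],[0,0,-1.6]],[[0,390,-20],[0,0,-1.6]],[[0,390,-20],[0,0,-1.6]],[[0,390,-20],[0,0,-1.6]]]' 0.5
python3 -c "
from h import *
go([.4957,.3741,.2],down(278.6)); print(r.sense()['joints'].round(0))"
```

```text
time_s: 40.15
tcp_pos: [0.4313, -0.0034, 0.3117]
ee_rot: [[-0.004, -1.0, 0.0], [-1.0, 0.004, -0.001], [0.001, -0.0, -1.0]]
wrist_force: [-0.3, -0.3, -0.6]
gripper_width: 0.499
gripper_force: 0.0
shift [-377.8  -62.9  111.6] turn [ 0.000e+00 -1.000e-03 -1.725e+00]
[ 21.   2. -23.   0. -65. -22.]
```

```bash
python3 -m pendant '[[[-378,-63,30],[0,0,-1.725]],[[-378,-63,30],[0,0,-1.725]],[[-378,-63,30],[0,0,-1.725]],[[-378,-63,30],[0,0,-1.725]],[[-378,-63,30],[0,0,-1.725]],[[-378,-63,30],[0,0,-1.725]],[[-378,-63,30],[0,0,-1.725]],[[-378,-63,30],[0,0,-1.725]],[[-378,-63,90],[0,0,-1.725]],[[-378,-63,112],[0,0,-1.725]]]'
python3 -c "
from h import *
go([.4957,.3741,.2],down(278.6))"
```

```text
time_s: 41.15
tcp_pos: [0.499, 0.3724, 0.1966]
ee_rot: [[0.997, -0.077, -0.001], [-0.077, -0.997, -0.004], [-0.001, 0.004, -1.0]]
wrist_force: [-0.2, -0.4, -0.9]
gripper_width: 0.501
gripper_force: 0.0
shift [-3.4 -1.4 -3.5] turn [ 0.004  0.001 -0.228]
```

```bash
python3 -m pendant '[[[-3,-1,0],[0,0,-0.14]],[[-3,-1,0],[0,0,-0.228]],[[-3,-1,0],[0,0,-0.228]],[[-3,-1,0],[0,0,-0.228]]]'
python3 -c "
from h import *
b=crop(cam('scene'),265,120,140,105,4); cv2.imwrite('pics/l8.png',b)
go([.4957,.3741,.083],down(278.6))"
```

```text
time_s: 41.55
tcp_pos: [0.4974, 0.3732, 0.2004]
ee_rot: [[0.99, 0.141, 0.002], [0.141, -0.99, -0.002], [0.002, 0.002, -1.0]]
wrist_force: [0.7, 0.3, 0.5]
gripper_width: 0.497
gripper_force: 0.0
shift [ -2.   -1.2 117.9] turn [ 0.001 -0.003 -0.008]
```

View pics/l8.png

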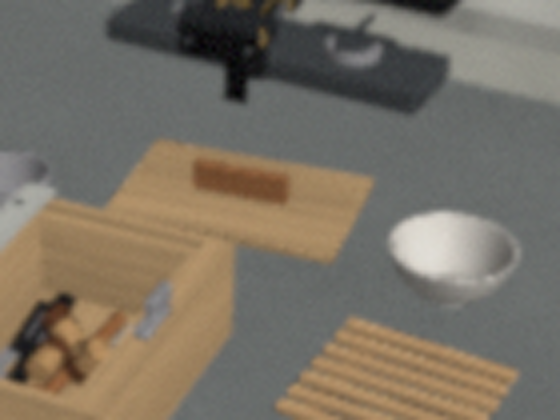

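The lid's handle (195–288, 158–203) is where it was at the start. Grasping it.

```bash
python3 -m pendant '[[[-2,-1,45],[0,0,0]],[[-2,-1,90],[0,0,0]],[[-2,-1,108],[0,0,0]],[[-2,-1,117],[0,0,0]],[[-2,-1,117],[0,0,0]]]'
python3 -m pendant '[[[0,0,0],[0,0,0]],[[0,0,0],[0,0,0]],[[0,0,0],[0,0,0]],[[0,0,0],[0,0,0]],[[0,0,0],[0,0,0]],[[0,0,0],[0,0,0]],[[0,0,0],[0,0,0]]]' 0
python3 -m pendant '[[[0,0,-20],[0,0,0]],[[0,0,-60],[0,0,0]],[[0,0,-110],[0,0,0]],[[0,0,-150],[0,0,0]],[[0,0,-180],[0,0,0]],[[0,0,-200],[0,0,0]],[[0,0,-200],[0,0,0]]]'
```

```text
time_s: 42.1
tcp_pos: [0.496, 0.374, 0.0838]
ee_rot: [[0.99, 0.143, 0.003], [0.143, -0.99, -0.001], [0.003, 0.002, -1.0]]
wrist_force: [-0.5, -0.1, -0.3]
gripper_width: 0.5
gripper_force: 0.0
time_s: 42.8
tcp_pos: [0.4965, 0.375, 0.0857]
ee_rot: [[0.99, 0.144, 0.005], [0.144, -0.99, 0.002], [0.005, -0.001, -1.0]]
wrist_force: [-1.0, 0.9, 3.5]
gripper_width: 0.156
gripper_force: 30.0
time_s: 43.5
tcp_pos: [0.4958, 0.3746, 0.2871]
ee_rot: [[0.99, 0.143, 0.007], [0.143, -0.99, 0.004], [0.007, -0.003, -1.0]]
wrist_force: [-0.8, 1.2, -3.1]
gripper_width: 0.155
gripper_force: 30.0
```

```bash
cat >> h.py <<'E'
def lidpose(xe,ze,th,y=0,h=.085):
    ex=LM@[np.cos(th),0,np.sin(th)]; n=LM@[-np.sin(th),0,np.cos(th)]
    o=LO+LM@np.array([xe,y,ze])+.0805*ex-.0045*n
    Rt=np.c_[np.cross(-ex,-n),-ex,-n]; print("E",xe,ze,th,"tcp z",round(o[2]+h*n[2],4)); return go(o+h*n,Rt)
E
python3 -c "
from h import *
lidpose(-.056,.18,0);lidpose(-.056,.17,.28)"
```

```text
E -0.056 0.18 0 tcp z 0.2605
shift [-26.1 349.7  25.4] turn [-0.008 -0.003  1.638]
E -0.056 0.17 0.28 tcp z 0.2696
shift [-51.4 348.   16.1] turn [0.206 0.226 1.626]
```

```bash
python3 -m pendant '[[[-26,350,0],[0,0,1.638]],[[-26,350,0],[0,0,1.638]],[[-26,350,0],[0,0,1.638]],[[-26,350,0],[0,0,1.638]],[[-26,350,0],[0,0,1.638]],[[-26,350,0],[0,0,1.638]],[[-26,350,0],[0,0,1.638]],[[-26,350,0],[0,0,1.638]],[[-26,350,0],[0,0,1.638]],[[-26,350,0],[0,0,1.638]]]'
python3 -c "
from h import *
lidpose(-.056,.17,.28)"
```

```text
time_s: 44.5
tcp_pos: [0.5184, 0.0231, 0.2818]
ee_rot: [[0.204, -0.979, -0.002], [-0.979, -0.204, -0.0], [0.0, 0.002, -1.0]]
wrist_force: [0.5, 0.6, -3.6]
gripper_width: 0.159
gripper_force: 30.0
E -0.056 0.17 0.28 tcp z 0.2696
shift [-4.6 23.1 12.2] turn [0.281 0.018 0.129]
```

```bash
python3 -m pendant '[[[-4,23,0],[0.1,0.006,0.045]],[[-4,23,0],[0.2,0.012,0.09]],[[-4,23,12],[0.281,0.018,0.129]],[[-4,23,12],[0.281,0.018,0.129]],[[-4,23,12],[0.281,0.018,0.129]],[[-4,23,12],[0.281,0.018,0.129]]]'
python3 -c "
from h import *
b=crop(cam('scene'),215,140,130,110,4); cv2.imwrite('pics/l9.png',b)
lidpose(-.056,.17,.28);lidpose(-.056,.115,.28);lidpose(-.057,.0955,.28);lidpose(-.070,.0955,.28)"
```

```text
time_s: 45.1
tcp_pos: [0.4974, 0.0235, 0.2728]
ee_rot: [[0.085, -0.956, 0.28], [-0.996, -0.082, 0.024], [-0.0, -0.281, -0.96]]
wrist_force: [0.8, 0.4, -3.8]
gripper_width: 0.158
gripper_force: 30.0
E -0.056 0.17 0.28 tcp z 0.2696
shift [0.4 3.7 2.5] turn [-0.005  0.003  0.008]
E -0.056 0.115 0.28 tcp z 0.2146
shift [ 0.5 19.2 55.3] turn [-0.005  0.003  0.008]
E -0.057 0.0955 0.28 tcp z 0.1951
shift [ 0.5 25.6 73.7] turn [-0.005  0.003  0.008]
E -0.07 0.0955 0.28 tcp z 0.1951
shift [ 0.3 38.1 70. ] turn [-0.005  0.003  0.008]
```

View pics/l9.png

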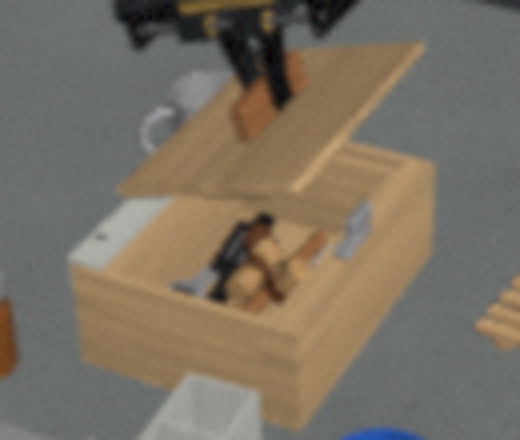

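The lid is held tilted above the opening, with its front -y corner near (297,188) and rear -y corner near (118,190). I'll compare these with the prediction.

```bash
python3 -c "
from h import *
s=r.sense(); E=s['ee_rot']; c=cam('scene')
# lid frame in tool: lid x=-tool y, lid z=-tool z, y_lid = z cross x
A=np.c_[-E[:,1],np.cross(-E[:,2],-E[:,1]),-E[:,2]]; o=s['tcp_pos']-.085*A[:,2]
P=[o+A@np.array(q) for q in [[-.0805,-.12,.009],[.0805,-.12,.009],[.0805,.12,.009],[-.0805,-.12,0],[.0805,-.12,0]]]
print(((proj(c,P)-[215,140]+.5)*4-.5).round(0))
print((LM.T@(np.array(P)-LO).T).T.round(4))"
```

```text
[[116. 187.]
 [293. 184.]
 [422.  40.]
 [119. 197.]
 [296. 195.]]
[[-0.0529 -0.12    0.1774]
 [ 0.1016 -0.1187  0.2227]
 [ 0.0996  0.1213  0.2228]
 [-0.0503 -0.12    0.1688]
 [ 0.1042 -0.1187  0.2141]]
```

Prediction agrees with the picture. Descending in front of the lip.

```bash
python3 -m pendant '[[[0,10,30],[-0.005,0.003,0.008]],[[0,19,55],[-0.005,0.003,0.008]],[[0,23,66],[-0.005,0.003,0.008]],[[0,25,72],[-0.005,0.003,0.008]],[[0,25,72],[-0.005,0.003,0.008]],[[0,25,72],[-0.005,0.003,0.008]]]'
python3 -c "
from h import *
lidpose(-.057,.0955,.28);lidpose(-.070,.0955,.28);lidpose(-.072,.0955,.2)"
```

```text
time_s: 45.8
tcp_pos: [0.4938, 0.0232, 0.1975]
ee_rot: [[0.076, -0.958, 0.278], [-0.997, -0.073, 0.021], [0.0, -0.278, -0.96]]
wrist_force: [0.4, 0.7, -1.8]
gripper_width: 0.162
gripper_force: 30.0
E -0.057 0.0955 0.28 tcp z 0.1951
shift [0.4 0.6 2.3] turn [-0.002 -0.     0.   ]
E -0.07 0.0955 0.28 tcp z 0.1951
shift [ 0.4 13.1 -1.4] turn [-0.002 -0.     0.   ]
E -0.072 0.0955 0.2 tcp z 0.1904
shift [0.4 8.9 4.8] turn [-0.082 -0.     0.   ]
```

```bash
python3 -m pendant '[[[0,4,1],[0,0,0]],[[0,8,0],[0,0,0]],[[0,13,-1],[0,0,0]],[[0,13,-1],[0,0,0]],[[0,11,2],[-0.04,0,0]],[[0,9,4.5],[-0.08,0,0]],[[0,9,4.5],[-0.08,0,0]],[[0,9,4.5],[-0.08,0,0]]]'
python3 -c "
from h import *
lidpose(-.072,.0955,.2);lidpose(-.077,.095,.14);lidpose(-.081,.094,.08);lidpose(-.081,.093,.0)"
```

```text
time_s: 46.6
tcp_pos: [0.4854, 0.0223, 0.1898]
ee_rot: [[0.076, -0.977, 0.199], [-0.997, -0.075, 0.015], [0.0, -0.2, -0.98]]
wrist_force: [0.1, -0.6, -3.2]
gripper_width: 0.157
gripper_force: 30.0
E -0.072 0.0955 0.2 tcp z 0.1904
shift [ 0.1 -1.3 -0.4] turn [-0.001 -0.001 -0.   ]
E -0.077 0.095 0.14 tcp z 0.1859
shift [ 0.1 -1.   4.1] turn [-0.061 -0.001 -0.   ]
E -0.081 0.094 0.08 tcp z 0.1807
shift [ 0.1 -1.2  9.5] turn [-0.121 -0.    -0.   ]
E -0.081 0.093 0.0 tcp z 0.1735
shift [ 0.1 -6.3 17.9] turn [-0.201 -0.    -0.   ]
```

```bash
python3 -m pendant '[[[0,-1,2],[-0.03,0,0]],[[0,-1,4],[-0.06,0,0]],[[0,-1,4],[-0.06,0,0]],[[0,-1,4],[-0.06,0,0]],[[0,-1,7],[-0.09,0,0]],[[0,-1,9.5],[-0.12,0,0]],[[0,-1,9.5],[-0.12,0,0]],[[0,-1,9.5],[-0.12,0,0]]]'
python3 -c "
from h import *
lidpose(-.081,.094,.08);lidpose(-.081,.093,.0)"
```

```text
time_s: 47.4
tcp_pos: [0.488, 0.0224, 0.1806]
ee_rot: [[0.076, -0.994, 0.081], [-0.997, -0.076, 0.006], [0.001, -0.081, -0.997]]
wrist_force: [-0.4, -0.3, -1.7]
gripper_width: 0.16
gripper_force: 30.0
E -0.081 0.094 0.08 tcp z 0.1807
shift [ 0.  -0.5  0. ] turn [-0.001 -0.001 -0.   ]
E -0.081 0.093 0.0 tcp z 0.1735
shift [ 0.  -6.6  7.7] turn [-0.081 -0.001 -0.   ]
```

```bash
python3 -m pendant '[[[0,-2,2],[-0.02,0,0]],[[0,-3.5,4],[-0.04,0,0]],[[0,-5,6],[-0.06,0,0]],[[0,-6.6,7.5],[-0.08,0,0]],[[0,-6.6,8],[-0.08,0,0]],[[0,-6.6,8],[-0.08,0,0]],[[0,-6.6,8],[-0.08,0,0]]]'
python3 -c "
from h import *
lidpose(-.0805,.0925,.0)"
```

```text
time_s: 48.1
tcp_pos: [0.4962, 0.0232, 0.1737]
ee_rot: [[0.077, -0.997, 0.003], [-0.997, -0.077, -0.0], [0.0, -0.003, -1.0]]
wrist_force: [-0.2, -0.8, 0.0]
gripper_width: 0.162
gripper_force: 30.0
E -0.0805 0.0925 0.0 tcp z 0.173
shift [0.2 0.5 0.6] turn [-0.003 -0.     0.   ]
```

```bash
python3 -m pendant '[[[0,0,1],[0,0,0]],[[0,0,2],[0,0,0]],[[0,0,2],[0,0,0]]]'
python3 -m pendant '[[[0,0,0],[0,0,0]],[[0,0,0],[0,0,0]],[[0,0,0],[0,0,0]],[[0,0,0],[0,0,0]]]' 0.4
python3 -m pendant '[[[0,0,-30],[0,0,0]],[[0,0,-80],[0,0,0]],[[0,0,-110],[0,0,0]],[[0,0,-110],[0,0,0]],[[0,0,-110],[0,0,0]]]'
python3 -c "
from h import *
go([.5924,.0300,.285],down(184.4))
b=crop(cam('scene'),215,140,130,110,4); cv2.imwrite('pics/l10.png',b)"
```

```text
time_s: 48.4
tcp_pos: [0.4961, 0.0232, 0.1736]
ee_rot: [[0.077, -0.997, 0.003], [-0.997, -0.077, -0.001], [0.001, -0.003, -1.0]]
wrist_force: [-3.0, 0.8, 13.1]
gripper_width: 0.157
gripper_force: 30.0
time_s: 48.8
tcp_pos: [0.4953, 0.023, 0.1709]
ee_rot: [[0.076, -0.997, -0.0], [-0.997, -0.076, -0.001], [0.001, 0.0, -1.0]]
wrist_force: [0.6, 0.7, -0.6]
gripper_width: 0.379
gripper_force: 0.0
time_s: 49.3
tcp_pos: [0.4952, 0.0232, 0.2813]
ee_rot: [[0.076, -0.997, 0.001], [-0.997, -0.076, 0.0], [-0.0, -0.001, -1.0]]
wrist_force: [-0.9, -0.8, -0.8]
gripper_width: 0.401
gripper_force: 0.0
shift [  0.6 -97.4  -3.6] turn [-0.001  0.    -0.001]
```

View pics/l10.png

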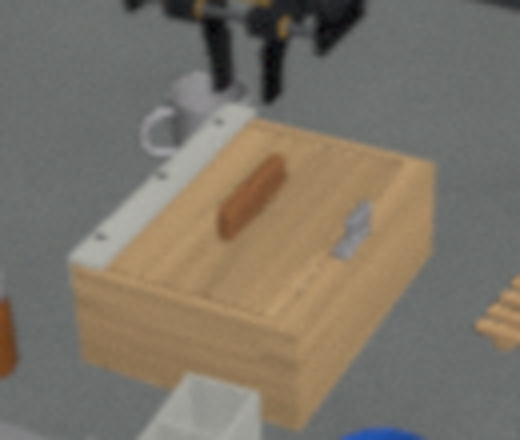

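The lid is flat in its rebate, with its handle at (252,195); the latch at (352,230) is still open. Now closing it.

```bash
python3 -m pendant '[[[0,-40,0],[0,0,0]],[[0,-80,0],[0,0,0]],[[0.5,-97,0],[0,0,0]],[[0.5,-97,0],[0,0,0]],[[0.5,-97,0],[0,0,0]],[[0.5,-97,50],[0,0,0]],[[0.5,-97,90],[0,0,0]],[[0.5,-97,102],[0,0,0]],[[0.5,-97,102],[0,0,0]]]'
python3 -m pendant '[[[0,0,0],[0,0,0]],[[0,0,0],[0,0,0]],[[0,0,0],[0,0,0]],[[0,0,0],[0,0,0]],[[0,0,0],[0,0,0]],[[0,0,0],[0,0,0]],[[0,0,0],[0,0,0]]]' 0
python3 -m pendant '[[[0,0,0],[0,0,0.14]],[[0,0,0],[0,0,0.28]],[[0,0,0],[0,0,0.42]],[[0,0,0],[0,0,0.56]],[[0,0,0],[0,0,0.7]],[[0,0,0],[0,0,0.84]],[[0,0,0],[0,0,0.98]],[[0,0,0],[0,0,1.12]],[[0,0,0],[0,0,1.26]],[[0,0,0],[0,0,1.26]]]'
python3 -m pendant '[[[0,0,0],[0,0,0.1]],[[0,0,0],[0,0,0.2]],[[0,0,0],[0,0,0.29]],[[0,0,0],[0,0,0.29]],[[0,0,0],[0,0,0.29]]]'
```

```text
time_s: 50.25
tcp_pos: [0.5907, 0.0296, 0.1777]
ee_rot: [[0.077, -0.997, -0.004], [-0.997, -0.077, -0.002], [0.002, 0.004, -1.0]]
wrist_force: [0.3, 0.3, 0.1]
gripper_width: 0.401
gripper_force: 0.0
time_s: 50.95
tcp_pos: [0.5933, 0.0302, 0.1806]
ee_rot: [[0.077, -0.997, 0.004], [-0.997, -0.077, -0.0], [0.0, -0.004, -1.0]]
wrist_force: [2.0, 1.4, 4.6]
gripper_width: 0.114
gripper_force: 30.0
time_s: 51.95
tcp_pos: [0.5925, 0.0308, 0.1806]
ee_rot: [[-0.927, -0.376, 0.002], [-0.376, 0.927, 0.001], [-0.002, -0.0, -1.0]]
wrist_force: [-1.4, 3.2, 7.0]
gripper_width: 0.11
gripper_force: 30.0
time_s: 52.45
tcp_pos: [0.5924, 0.031, 0.1806]
ee_rot: [[-0.995, -0.097, 0.002], [-0.097, 0.995, 0.001], [-0.002, 0.001, -1.0]]
wrist_force: [-1.9, 3.9, 7.2]
gripper_width: 0.111
gripper_force: 30.0
```

```bash
python3 -m pendant '[[[0,0,0],[0,0,0]],[[0,0,0],[0,0,0]],[[0,0,0],[0,0,0]],[[0,0,0],[0,0,0]]]' 0.5
python3 -m pendant '[[[0,0,-40],[0,0,0]],[[0,0,-90],[0,0,0]],[[0,0,-130],[0,0,0]],[[0,45,-140],[0,0,0]],[[0,95,-140],[0,0,0]],[[0,145,-140],[0,0,0]],[[0,195,-140],[0,0,0]],[[0,245,-140],[0,0,0]],[[0,280,-140],[0,0,0]],[[0,280,-140],[0,0,0]]]'
python3 -m pendant '[[[0,0,0],[0,0,0]],[[0,0,0],[0,0,0]],[[0,0,0],[0,0,0]]]'
python3 -c "
from h import *
c=cam('top'); cv2.imwrite('pics/l11.png',np.vstack([crop(c,140,175,250,100,2.4),crop(cam('scene'),165,140,200,170,2)[:, :].copy() if 0 else cv2.resize(crop(cam('scene'),165,140,200,113,3),(600,339))]))"
```

```text
time_s: 52.85
tcp_pos: [0.5918, 0.0297, 0.1786]
ee_rot: [[-0.995, -0.097, -0.001], [-0.097, 0.995, -0.001], [0.001, -0.001, -1.0]]
wrist_force: [0.4, -0.0, -0.6]
gripper_width: 0.389
gripper_force: 0.0
time_s: 53.85
tcp_pos: [0.5642, 0.3128, 0.3177]
ee_rot: [[-0.995, -0.102, -0.001], [-0.102, 0.995, -0.001], [0.001, -0.001, -1.0]]
wrist_force: [0.0, -0.6, -0.1]
gripper_width: 0.498
gripper_force: 0.0
time_s: 54.15
tcp_pos: [0.5653, 0.3073, 0.3193]
ee_rot: [[-0.995, -0.095, 0.0], [-0.095, 0.995, -0.001], [-0.0, -0.001, -1.0]]
wrist_force: [-0.2, 0.5, 0.8]
gripper_width: 0.495
gripper_force: 0.0
```

View pics/l11.png

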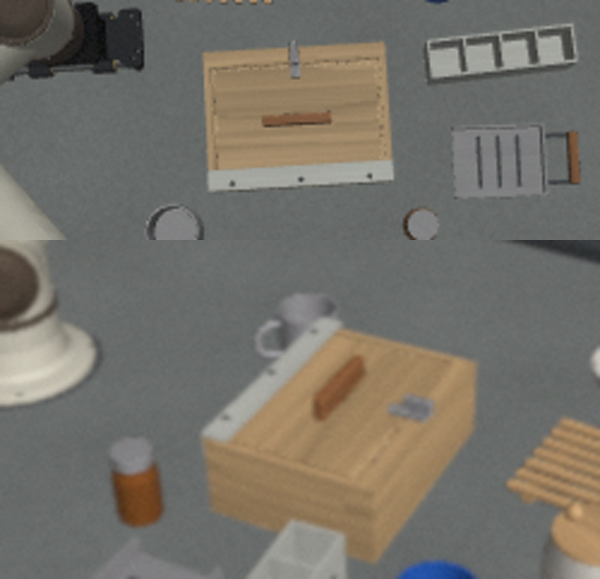

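The lid lies flat in its rebate, the latch at (295,60) points straight in across it, the tray at (500,160) is empty and flat, and the caddy is empty. Handing in.

```bash
python3 -c "
from station import r
print(r.finish_job())"
```

```text
the job is handed in; nothing more can be done
None
```

The job is handed in at about 54 s: four utensils and three stoppers are in the locker, the lid is hooked under the lip and lies flat with the latch closed, and the empty tray is back on the counter. The call returned no verdict.

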